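# Set the rinsed cup and parts basket to dry

### The arm

A 6-joint arm with a two-finger parallel gripper is mounted at the origin on the work surface. World frame = base frame: x ahead of the robot, y to its left, z up, the work surface at z = 0. Lengths are in m, angles in rad, forces in N, time in s.
With the tool pointing down it reaches from about 0.375 to 0.975 m from the base axis. Payload 3.8 kg.
Tool frame: the origin (TCP) lies midway between the tips of the shut fingers; the grasp point (between the pads) lies 19 mm behind it; z points along the fingers, y is the line along which they close (so a half turn about z gives the same grasp; the last joint's range is limited). The gripper opens to 85 mm and grips with 20 to 120 N. Pads are 22 mm wide; open, the fingers measure 114 mm over their backs; the gripper's body (76 mm by 85 mm) begins 54 mm behind the grasp point. The pads swing forward as they close: fully open they stand 13 mm farther back than shut.
Start: joints at [1.3, 0.264, 1.604, -0, 1.274, -0.037], TCP at [0.156, 0.657, 0.231] pointing down, gripper open.
Joint ranges: [-2.63, 2.63], [-0.94, 2.18], [0.31, 2.57], [-1.31, 4.45], [0, 2.66], [-2.55, 2.55]. Speed limits (rad/s): [2.57, 2.57, 3.14, 3.14, 3.14, 3.14].

### API

Orientations are given as a unit quaternion [w, x, y, z].
In Python, from plant import readout, get_image, camera_info, arm, find_in, masks_of, tip_of gives the robot as it stands.
- The arm moves only by the tool step_arm, never from a script. Its argument "rows" is a list of rows, each an object of numbers: "dx", "dy", "dz": the shift along the tool's x, y, z scaled (see below); "yaw": the turn about the tool's z scaled (see below). A call has 1 to 12 rows; each row shifts and turns the commanded pose from where the row before left it, along the tool's axes as they then stand; what a row does not reach is not made up. The controller multiplies each number of a shift by 0.03 m and each number of a turn by 5 degrees. A row lasts 1/12 s, in which the tool goes at most 41.7 mm and 7.16 degrees, less where a joint would pass 70% of its speed; a pose out of reach is approached as far as the arm can. A call with a number of a shift or a turn outside -1 to 1 is refused whole. A call with a gripper value outside its range is refused whole. "jaw" is the closure, from -1 (fully open) to 1 (shut), set as the call begins (left out, the last holds). The fingers move at their own pace and stop on an object; "newtons" is the grip in N (left out, the last holds). Time passes only in rows, so rows that do not move let the fingers close. It gives the time, the measured TCP pose, the force, the opening and the grip force at its end, in the units of the state.
- readout.get_state(): the state, without advancing time (a new reading comes with each control period).
- get_image(name): name is "scene" or "side" or "wrist"; returns the picture (400x640x3 uint8, blue, green, red); there is no depth.
- camera_info(name): a dict with "vfov" (degrees; the focal length in pixels is half the picture's height over the tangent of half this angle, whatever the lens; pixels are square), "cx", "cy" (the principal point, pixels), "R" (3x3) and "t" (3): a world point X has camera coordinates R X + t. Camera axes: x right, y down, z forward; pixel columns grow to the right and rows downward; lengths in m; the calibration is good to about 2 mm. The wrist camera is an equidistant fisheye: a pixel r from the principal point sees the ray r / f radians off the axis. A picture is of the moment at which its call begins: read the wrist's pose just before it. camera_info takes no time and is no camera call; for the wrist camera it gives the pose at the moment of the call.
- arm.close_job(): hands the job in; it is judged then, once.
Trained networks look in the newest picture that a camera, given by its name, has taken for a name from the list of things; names that differ only in an ending like _2 or _b are one class to them, and where a whole thing is asked for, a point or a joint stands for the part that bears it (a point fixed in the world has none). Each returns a list of dicts, best first, with "conf" (0 to 1); they miss things now and then, are a little off and sometimes report something else, mostly with a low value. They report only what shows in the picture. A call takes as long as a camera call. They do not tell look-alikes from the thing itself.
- find_in(camera, name): "xy" ([column, row] in pixels, amid what is visible of it).
- masks_of(camera, name): "mask" (400x640 bool, what is visible of it) and "xy" ([column, row] in pixels, amid what is visible of it).
- tip_of(camera, name): "xy" ([column, row] in pixels: a listed point, or the origin of a listed thing).
The state is a dict: "clock": time; "q": joint angles; "dq": joint speeds; "effort": joint torques, N m; "position": TCP position; "orientation": TCP orientation; "wrist_force": force on the tool from outside, world axes, zero at the start; "torque": the same for the moment, N m; "width": finger opening in m; "grasp_force": force on a finger pad.
Only numpy, scipy, OpenCV 4.12 (cv2) and the standard library are available. Lean on these libraries where they do the work, as an engineer would, in place of code of your own. Each camera call takes 0.05 s, during which the arm holds its last target. There are 200 camera calls.

### The job

Put the rinsed things up to dry: turn the blue cup upside down over the free drying peg, lowering it gently until its rim rests fully home on the peg's orange collar, and hang the wire basket by the middle of its red handle on the yellow hook, in either order. Let neither of them fall, do not ram the cup, and leave the bottle, the screwdriver and the grey cup on the other peg where they are. Let go with both at rest.

Things in the scene. Friction and masses are not known exactly. Their poses are not given: they have to be found in the camera images.
- cup: blue plastic cup, straight cylinder, outer diameter 50, 95 long, wall 3, bottom 4 (bore 44 wide, 91 deep), about 120 g. Origin: centre of the outside of its closed bottom; z axis runs along the cup to the open mouth (rim at z = 95 mm). It starts lying level on the drip rest, its axis 60 mm above the table, mouth pointing more or less away from the robot.
- rest: drip rest: white foot plate 130 x 75 x 8 mm carrying two parallel steel rails (8 mm thick, 96 mm long, 32 mm apart, centres 36 mm above the table) on which the cup lies. Fixed. Origin under the plate's centre; x axis along the rails, the way the cup's mouth points.
- peg: free drying peg, fixed upright: dark foot, diameter 84, 12 high; white shaft, diameter 39, tapering from height 112 to a blunt tip (diameter 12) at 135 mm. An orange stop collar (diameter 60, 14 thick) is clamped on it by hand at a height that differs each time: its top, where the cup's rim must rest, is 54 to 86 mm above the table. Origin: under the foot, on the axis, at table height; z up.
- peg2: the other, occupied drying peg, same make, its collar top 70 mm above the table; the grey cup stands inverted on it. Fixed. The two pegs swap places between starts. Origin as for peg.
- grey_cup: grey cup, same size as the blue one, already inverted on the other peg; leave it. Origin: centre of the outside of its closed bottom (on top now); z axis towards its mouth (down).
- basket: wire parts basket, 75 mm (x) by 114 mm (y), 45 mm high, about 200 g, standing on the table. A rigid red handle of 8 mm round bar arches over it: legs at y = -55 and +55 mm, the level bar along y with its centre 140 mm above the underside. Origin: centre of the underside.
- bail (a point): middle of the basket's red handle bar (centre of the 8 mm bar); the bar runs along the basket's y axis.
- hook: yellow hook on a steel post, fixed. A level round arm, 10 thick, centre 225 mm above the table, runs along the hook's x axis from the post (diameter 16, at x = 75, top at 240) to x = -26, then turns up to a tip at x = -38 with its top at 253 mm. Origin: at table height under the arm; x points from tip to post, so the tip points more or less at the robot. Foot plate 110 x 120 x 14 under the post.
- seat (a point): where the middle of the basket's handle bar belongs when hung: 234 mm above the table (bar lying on the arm), 8 mm towards the post from the hook's origin.
- bottle: clear bottle with red cap, diameter 56 mm, 150 mm high; leave it. Origin: centre of the underside.
- driver: screwdriver, 170 mm long, lying on the table; leave it. Origin: underside, x axis along it.
Not all that is in view belongs to the job. Several things have the shape of the cup; the one meant has the colours described above.

How it is judged:
By the outcome, as a careful person would: the job done as asked, in the order asked, and still so for the second after the job is handed in, with the robot touching nothing.
It also fails if it takes over 61 s, if anything falls off the work surface, if the arm or the gripper's body presses on something with over 40 N, if the wrist force passes 120 N, or if a joint passes its speed limit or range.

## Working session

There is one attempt and no reset: what is moved stays moved. The work goes in short steps, Python scripts to look and compute and a tool call to move; the robot and the scene stay as the last step left them, time stands still between calls to the robot, and variables do not carry over. Pictures are saved under pics/ and viewed, at most 10 in all, crops included, and the job is handed in when it is done.

Besides the shell and the picture viewer there is one more tool, called after "Request:" by a JSON object that holds its "method" and its "body", one argument or row to a line. step_arm: Moves the arm, as the interface text tells. Its arguments: {"type":"object","properties":{"rows":{"type":"array","items":{"type":"object","properties":{"dx":{"type":"number","minimum":-1,"maximum":1},"dy":{"type":"number","minimum":-1,"maximum":1},"dz":{"type":"number","minimum":-1,"maximum":1},"yaw":{"type":"number","minimum":-1,"maximum":1}}}},"jaw":{"type":"number"},"newtons":{"type":"number"}},"required":["rows"]}

```bash
ls; mkdir -p pics; cat > h.py <<'E'
import numpy as np, cv2
from plant import readout, get_image, camera_info, arm, find_in, masks_of, tip_of
def K(c): 
    i=camera_info(c); f=200/np.tan(np.radians(i["vfov"])/2); return i,f
def proj(c,X,i=None):
    i=i or camera_info(c); f=200/np.tan(np.radians(i["vfov"])/2)
    p=np.asarray(i["R"])@np.asarray(X,float)+np.asarray(i["t"])
    if c=="wrist":
        r=np.hypot(p[0],p[1]); a=np.arctan2(r,p[2]); return np.array([i["cx"]+f*a*p[0]/max(r,1e-9),i["cy"]+f*a*p[1]/max(r,1e-9)])
    return np.array([i["cx"]+f*p[0]/p[2],i["cy"]+f*p[1]/p[2]])
def ray(c,uv,i=None):
    i=i or camera_info(c); f=200/np.tan(np.radians(i["vfov"])/2)
    d=np.array([uv[0]-i["cx"],uv[1]-i["cy"]])/f
    if c=="wrist":
        r=np.hypot(*d); v=np.array([*(d*np.sin(r)/max(r,1e-9)),np.cos(r)])
    else: v=np.array([*d,1.])
    R=np.asarray(i["R"]); return -R.T@np.asarray(i["t"]), R.T@v/np.linalg.norm(v)
def onz(c,uv,z,i=None):
    o,v=ray(c,uv,i); return o+v*(z-o[2])/v[2]
def tri(obs):
    A=np.zeros((3,3));b=np.zeros(3)
    for c,uv in obs:
        o,v=ray(c,uv); P=np.eye(3)-np.outer(v,v); A+=P;b+=P@o
    return np.linalg.solve(A,b)
E
python3 - <<'E'
from h import *
for c in("scene","side"):
    im=get_image(c); cv2.imwrite(f"pics/{c}0.png",im)
    i=camera_info(c); print(c,i["vfov"],-np.array(i["R"]).T@i["t"])
    for n in("cup","rest","peg","peg2","grey_cup","basket","bail","hook","seat","bottle","driver"):
        try: print(n,[(np.round(d["xy"]).tolist(),round(d["conf"],2)) for d in tip_of(c,n)][:4])
        except Exception as e: print(n,e)
print(readout.get_state())
E
```

```text
pics
scene 49.79743773241583 [1.29893235 0.39933357 0.92011203]
cup [([407.0, 232.0], 0.86), ([414.0, 219.0], 0.86), ([459.0, 220.0], 0.83), ([447.0, 280.0], 0.76)]
rest [([410.0, 256.0], 0.69)]
peg [([332.0, 256.0], 0.93)]
peg2 [([332.0, 256.0], 0.93)]
grey_cup [([271.0, 203.0], 0.77)]
basket [([286.0, 198.0], 0.8)]
bail [([282.0, 168.0], 0.82)]
hook [([202.0, 210.0], 0.81)]
seat [([183.0, 151.0], 0.56)]
bottle [([365.0, 325.0], 0.97), ([267.0, 205.0], 0.52)]
driver [([341.0, 220.0], 0.76)]
side 50.90926747466189 [0.30242118 0.67814466 0.8567697 ]
cup [([314.0, 327.0], 0.96), ([265.0, 386.0], 0.83), ([355.0, 336.0], 0.61)]
rest [([296.0, 344.0], 0.72)]
peg [([290.0, 217.0], 0.91), ([283.0, 268.0], 0.79)]
peg2 [([290.0, 217.0], 0.91), ([283.0, 268.0], 0.79)]
grey_cup [([287.0, 174.0], 0.72)]
basket [([357.0, 211.0], 0.61)]
bail [([354.0, 174.0], 0.76)]
hook [([320.0, 162.0], 0.85)]
seat [([317.0, 91.0], 0.58)]
bottle [([199.0, 305.0], 0.98)]
driver [([342.0, 265.0], 0.9)]
{'clock': 1.2, 'q': array([ 1.30007614e+00,  2.63913601e-01,  1.60401609e+00,  6.36973858e-06,
        1.27364518e+00, -3.69126735e-02]), 'dq': array([ 6.00140449e-06,  2.04126556e-03,  6.62950138e-04, -6.24131119e-04,
       -5.28587568e-04, -1.47253922e-03]), 'effort': array([ 1.01000209e-03, -5.15058768e+01, -3.67737794e+01,  2.41921753e-04,
        4.97869714e-04,  3.37235622e-05]), 'position': array([0.1563956 , 0.65663741, 0.23126184]), 'orientation': array([-1.64707695e-06,  1.16638587e-01,  9.93174426e-01,  9.25306852e-06]), 'wrist_force': array([ 0.44067631,  0.19164233, -0.64573719]), 'torque': array([0.02982925, 0.0243385 , 0.03755507]), 'grasp_force': 0.0, 'width': 0.08522557910726478}
```

View pics/scene0.png

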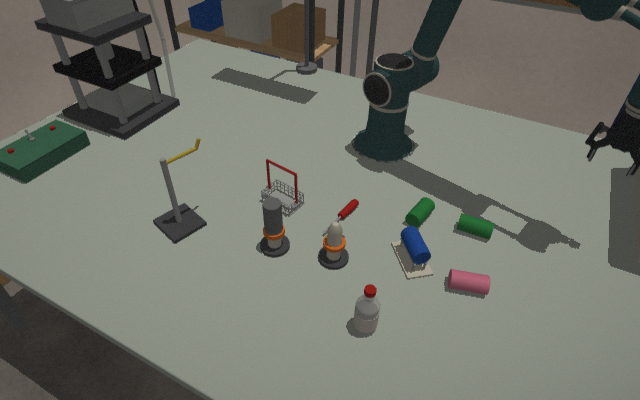

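View pics/side0.png

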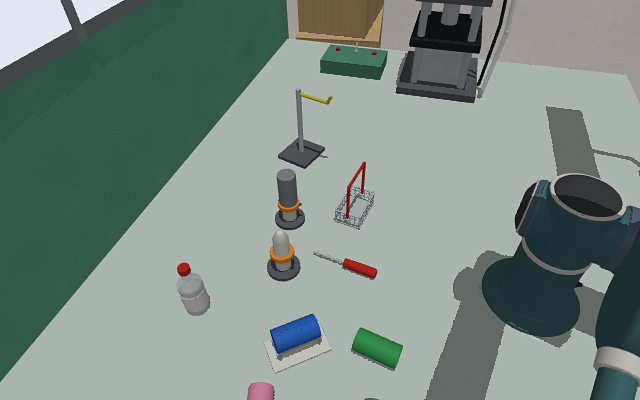

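Scene picture: the blue cup lies on the drip rest at (415,245), with its look-alikes being green (420,211), green (476,225) and pink (469,281). In the side view it is blue (296,333), with green (377,348) and pink (260,390). Only the blue one on the white rest fits. The free peg is the white-tipped one at (334,243) scene / (283,255) side. The hook is at (180,190) and the basket at (283,187).

```bash
cat > m.py <<'E'
from h import *
from scipy.optimize import least_squares
ims={c:get_image(c) for c in("scene","side")}
def col(c,h0,h1,s=120,v=60):
    h=cv2.cvtColor(ims[c],cv2.COLOR_BGR2HSV); m=cv2.inRange(h,(h0,s,v),(h1,255,255)); return m
def near(m,xy,r):
    n,l,st,ce=cv2.connectedComponentsWithStats(m); 
    k=[j for j in range(1,n) if st[j,4]>15 and np.hypot(*(ce[j]-xy))<r]; return np.isin(l,k)
def mask_pts(m): y,x=np.nonzero(m); return np.c_[x,y]
E
python3 - <<'E'
from m import *
C=np.hstack([cv2.resize(ims["scene"][190:300,390:500],(400,400),interpolation=2),cv2.resize(ims["side"][300:390,240:330],(400,400),interpolation=2)]);cv2.imwrite("pics/cup.png",C)
# cup: fit silhouette of cylinder to the blue masks
M={"scene":near(col("scene",105,125),(415,245),25),"side":near(col("side",105,125),(296,333),25)}
def hull(c,x,y,a):
    ax=np.array([np.cos(a),np.sin(a),0]);n=np.array([-ax[1],ax[0],0]);t=np.linspace(0,2*np.pi,40)
    P=[proj(c,np.array([x,y,.06])+ax*s+.025*(np.cos(u)*n+np.sin(u)*np.array([0,0,1]))) for s in(-.0475,.0475) for u in t]
    return cv2.convexHull(np.array(P,np.float32))[:,0]
def desc(P):
    m=cv2.moments(np.asarray(P,np.float32)); cx,cy=m["m10"]/m["m00"],m["m01"]/m["m00"]
    return np.array([cx,cy,.5*np.degrees(np.arctan2(2*m["mu11"],m["mu20"]-m["mu02"]))/3, np.sqrt(m["m00"])])
T={}
for c in M:
    h=cv2.convexHull(mask_pts(M[c]).astype(np.float32))[:,0]; T[c]=desc(h); print(c,M[c].sum(),T[c])
i=tri([(c,T[c][:2]) for c in T]);print("tri cup centre",i)
def res(p):
    o=[]
    for c in T:
        d=desc(hull(c,*p))-T[c]; d[2]=(d[2]+30)%60-30; d[3]*=.3; o+=list(d)
    return o
for a0 in(.0,.8,1.6,2.4):
    r=least_squares(res,[i[0],i[1],a0]);print("cup",r.x,r.cost)
r0=r
# peg, orange collars
for n,a,b in(("free",(332,256),(283,268)),("occ",(274,248),(290,217))):
    print(n,"base",onz("scene",a,0),onz("side",b,0))
for n,a,b in(("free",(334,242),(283,255)),("occ",(274,233),(289,206))):
    q=[]
    for c,uv in(("scene",a),("side",b)):
        m=near(col(c,5,18,150,120),uv,14); q.append((c,mask_pts(m).mean(0))); print(c,m.sum(),q[-1][1])
    print(n,"collar",tri(q))
B={c:tip_of(c,"bail")[0]["xy"] for c in ims}; print("bail",tri(B.items()))
for c in ims: print(c,onz(c,B[c],.14))
print("seat",tri([(c,tip_of(c,"seat")[0]["xy"]) for c in ims]),"hook",tri([(c,tip_of(c,"hook")[0]["xy"]) for c in ims]))
print("basket",tri([(c,tip_of(c,"basket")[0]["xy"]) for c in ims]))
for c,uv in(("scene",(183,152)),("side",(315,98))):
    p=mask_pts(near(col(c,22,34,120,80),uv,25)); print(c,"yellow",len(p),p[p[:,0].argmin()],p[p[:,0].argmax()])
    X=[p for p in p]; 
    W=np.array([onz(c,u,.225) for u in p]); print(np.round(W[[p[:,0].argmin(),p[:,0].argmax()]],4).tolist())
for c,uv in(("scene",(283,172)),("side",(354,188))):
    h=cv2.cvtColor(ims[c],cv2.COLOR_BGR2HSV); m=cv2.inRange(h,(0,120,60),(6,255,255))|cv2.inRange(h,(174,120,60),(180,255,255))
    p=mask_pts(near(m,uv,25)); print(c,"red",len(p),p.min(0),p.max(0),[p[p[:,0].argmin()],p[p[:,0].argmax()],p[p[:,1].argmin()],p[p[:,1].argmax()]])
C=np.hstack([cv2.resize(ims["scene"][120:220,150:310],(400,250),interpolation=2),cv2.resize(ims["side"][80:230,270:390],(400,500),interpolation=2)[:250]])
C=np.vstack([cv2.resize(ims["scene"][130:230,150:310],(480,300),interpolation=2),cv2.resize(ims["side"][80:240,270:526],(480,300),interpolation=2)]);cv2.imwrite("pics/hk.png",C)
E
```

```text
scene 678 [415.12452254 244.81512605  20.94328234  25.58319761]
side 1183 [295.06858123 332.94042006  -7.57821624  34.15406272]
tri cup centre [0.48498887 0.27537619 0.05887591]Traceback (most recent call last):
  File "<stdin>", line 22, in <module>
    return func(*args, **kwargs)
    result = trf(vector_fun.fun, vector_fun.jac, x0, f0, J0, lb, ub, ftol, xtol,
                 gtol, max_nfev, x_scale, loss_function, tr_solver,
                 tr_options.copy(), verbose, callback=callback_wrapped)
    return trf_no_bounds(
        fun, jac, x0, f0, J0, ftol, xtol, gtol, max_nfev, x_scale,
        loss_function, tr_solver, tr_options, verbose, callback=callback)
    J = jac(x)
    self._update_jac()
    ~~~~~~~~~~~~~~~~^^
    self.J = self.jac_wrapped(xp_copy(self.x), f0=self.f)
             ~~~~~~~~~~~~~~~~^^^^^^^^^^^^^^^^^^^^^^^^^^^^
    J, dct = approx_derivative(
             ~~~~~~~~~~~~~~~~~^
        self.fun,
        ^^^^^^^^^
    ...<2 lines>...
        **self.finite_diff_options,
        ^^^^^^^^^^^^^^^^^^^^^^^^^^^
    )
    ^
    J, _nfev = _dense_difference(fun_wrapped, x
[... 164 characters left out ...]
^^^^^^
                             mf)
                             ^^^
    df = [f_eval - f0 for f_eval in f_evals]
                                    ^^^^^^^
    f = np.atleast_1d(self.fun(x, *self.args, **self.kwargs))
                      ~~~~~~~~^^^^^^^^^^^^^^^^^^^^^^^^^^^^^^
    return np.atleast_1d(self.fun(x))
                         ~~~~~~~~^^^
    return self.f(x, *self.args, **self.kwargs)
           ~~~~~~^^^^^^^^^^^^^^^^^^^^^^^^^^^^^^
  File "<stdin>", line 19, in res
  File "<stdin>", line 7, in hull
  File "h.py", line 6, in proj
    i=i or camera_info(c); f=200/np.tan(np.radians(i["vfov"])/2)
           ~~~~~~~~~~~^^^
ValueError: time passes only in moves, steps and waits
```

View pics/cup.png

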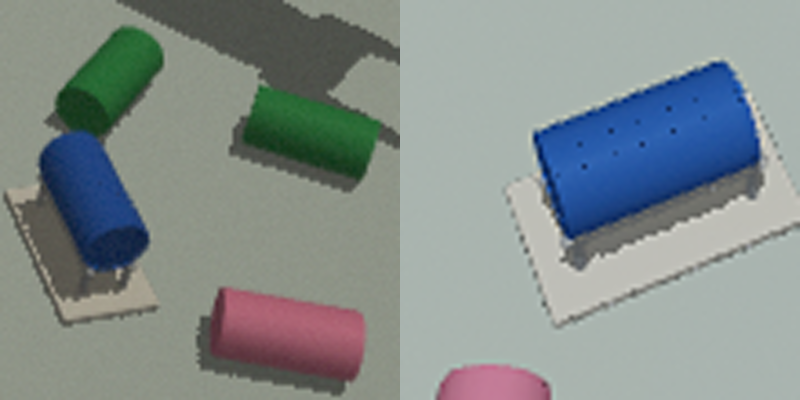

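The crop confirms it: the solid blue cup on the white rest, mouth end visible at scene (421,257), facing away from the robot.

```bash
python3 - <<'E'
s=open('h.py').read()
s=s.replace('def K(c)','_ci=camera_info; _c={}\ndef camera_info(c):\n    if c=="wrist": return _ci(c)\n    if c not in _c: _c[c]=_ci(c)\n    return _c[c]\ndef K(c)')
open('h.py','w').write(s)
E
cat > m1.py <<'E'
from m import *
M={"scene":near(col("scene",105,125),(415,245),25),"side":near(col("side",105,125),(296,333),25)}
def hull(c,x,y,a):
    ax=np.array([np.cos(a),np.sin(a),0]);n=np.array([-ax[1],ax[0],0]);t=np.linspace(0,2*np.pi,40)
    P=[proj(c,np.array([x,y,.06])+ax*s+.025*(np.cos(u)*n+np.sin(u)*np.array([0,0,1]))) for s in(-.0475,.0475) for u in t]
    return cv2.convexHull(np.array(P,np.float32))[:,0]
def desc(P):
    m=cv2.moments(np.asarray(P,np.float32)); cx,cy=m["m10"]/m["m00"],m["m01"]/m["m00"]
    return np.array([cx,cy,.5*np.degrees(np.arctan2(2*m["mu11"],m["mu20"]-m["mu02"]))/3, np.sqrt(m["m00"])])
T={}
for c in M:
    h=cv2.convexHull(mask_pts(M[c]).astype(np.float32))[:,0]; T[c]=desc(h)
i=tri([(c,T[c][:2]) for c in T])
def res(p):
    o=[]
    for c in T:
        d=desc(hull(c,*p))-T[c]; d[2]=(d[2]+30)%60-30; d[3]*=.3; o+=list(d)
    return o
for a0 in(.0,.8):
    r=least_squares(res,[i[0],i[1],a0],diff_step=1e-4);print("cup",r.x,r.cost)
for n,a,b in(("free",(332,256),(283,268)),("occ",(274,248),(290,217))):
    print(n,"base",onz("scene",a,0),onz("side",b,0))
for n,a,b in(("free",(334,242),(283,255)),("occ",(274,233),(289,206))):
    q=[]
    for c,uv in(("scene",a),("side",b)):
        m=near(col(c,5,18,150,120),uv,14); q.append((c,mask_pts(m).mean(0))); p=mask_pts(m); print(c,m.sum(),q[-1][1],p.min(0),p.max(0))
    print(n,"collar",tri(q))
B={c:tip_of(c,"bail")[0]["xy"] for c in ims}; print("bail",tri(B.items()))
for c in ims: print(c,onz(c,B[c],.14))
print("seat",tri([(c,tip_of(c,"seat")[0]["xy"]) for c in ims]),"hook",tri([(c,tip_of(c,"hook")[0]["xy"]) for c in ims]))
print("basket",tri([(c,tip_of(c,"basket")[0]["xy"]) for c in ims]))
for c,uv in(("scene",(183,152)),("side",(315,98))):
    p=mask_pts(near(col(c,22,34,120,80),uv,25)); print(c,"yellow",len(p),p[p[:,0].argmin()],p[p[:,0].argmax()])
    W=np.array([onz(c,u,.225) for u in p]); print(np.round(W[[p[:,0].argmin(),p[:,0].argmax()]],4).tolist())
for c,uv in(("scene",(283,172)),("side",(354,188))):
    h=cv2.cvtColor(ims[c],cv2.COLOR_BGR2HSV); m=cv2.inRange(h,(0,120,60),(6,255,255))|cv2.inRange(h,(174,120,60),(180,255,255))
    p=mask_pts(near(m,uv,25)); print(c,"red",len(p),[p[p[:,0].argmin()].tolist(),p[p[:,0].argmax()].tolist(),p[p[:,1].argmin()].tolist(),p[p[:,1].argmax()].tolist()])
C=np.vstack([cv2.resize(ims["scene"][130:230,150:310],(480,300),interpolation=2),cv2.resize(ims["side"][80:240,270:526],(480,300),interpolation=2)]);cv2.imwrite("pics/hk.png",C)
E
python3 m1.py
```

```text
cup [0.48500804 0.27516711 0.69740788] 0.2484148581663267
cup [0.4850086  0.27516677 0.69757517] 0.2484169152433242
free base [0.58143316 0.07734421 0.        ] [0.58572884 0.08509061 0.        ]
occ base [ 0.6344554  -0.07932699  0.        ] [ 0.62822038 -0.08911598  0.        ]
scene 85 [335.96470588 244.89411765] [323 237] [344 249]
side 188 [281.70744681 255.38829787] [270 243] [293 263]
free collar [0.58388304 0.08805301 0.05436066]
scene 39 [278.51282051 233.15384615] [269 226] [284 237]
side 112 [288.48214286 207.16071429] [278 198] [298 212]
occ collar [ 0.62283129 -0.06966595  0.05706287]
bail [ 0.4669173  -0.15248616  0.15008233]
scene [ 0.45773308 -0.15772799  0.14      ]
side [ 0.46915329 -0.16689015  0.14      ]
seat [ 0.61283262 -0.36754317  0.2291501 ] hook [ 0.61727399 -0.35575158 -0.01188747]
basket [ 0.45019839 -0.15998406  0.00212599]
scene yellow 133 [166 161] [199 139]
[[0.6769, -0.3776, 0.225], [0.5534, -0.3687, 0.225]]
side yellow 117 [299  94] [332  96]
[[0.6852, -0.3731, 0.225], [0.5877, -0.3871, 0.225]]
scene red 171 [[266, 160], [297, 199], [267, 159], [296, 202]]
side red 237 [[346, 207], [365, 162], [363, 162], [347, 218]]
```

View pics/hk.png

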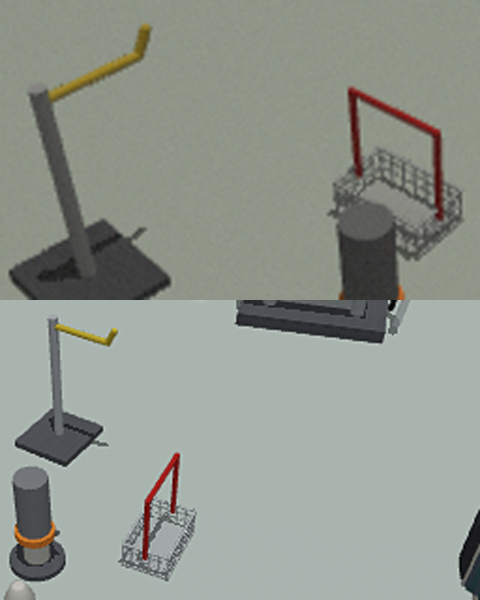

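The crop shows the yellow arm running from the post (165,160) to the upturned tip (198,141) in the scene view. The red bar runs from (267,160) to (297,174). Next I refine the pegs, bar and neighbours, and plan the first move.

```bash
cat > plan.py <<'E'
from h import *
import math
def tang(s):
    w,x,y,z=s["orientation"]; return math.degrees(math.atan2(2*(x*y+w*z),1-2*(y*y+z*z)))
def plan(tgt,ang=None,n=None,s=None):
    """rows for straight move from state to tgt (world TCP), tool x heading ang (deg, world)"""
    s=s or readout.get_state(); p=np.array(s["position"]); a=tang(s)
    da=0 if ang is None else (ang-a+180)%360-180
    d=np.array(tgt)-p
    for n in ([n] if n else range(1,60)):
        out=[];ok=True
        for k in range(n):
            t=math.radians(a+da*k/n); st=d/n
            dx=st[0]*math.cos(t)+st[1]*math.sin(t); dy=st[0]*math.sin(t)-st[1]*math.cos(t); dz=-st[2]
            r=np.array([dx,dy,dz])/.03; y=-da/n/5
            if max(abs(r).max(),abs(y))>1: ok=False
            out.append(np.round([*r,y],2).tolist())
        if ok: break
    print("clock",round(s["clock"],2),"pos",np.round(p,4),"ang",round(a,1),"w",round(s["width"],4),"n",n); 
    for r in out: print(r)
E
python3 - <<'E'
from m import *
from plan import plan
print("greens",onz("scene",(420,211),.025),onz("scene",(476,225),.025))
# collar fit
for n,a,b in(("free",(334,242),(283,255)),("occ",(274,233),(289,206))):
    E={}
    for c,uv in(("scene",a),("side",b)):
        p=mask_pts(near(col(c,4,20,110,50),uv,14)); E[c]=np.array([p[:,0].min(),p[:,0].max()+1,p[:,1].max()+1]); print(c,E[c])
    def res(v):
        o=[]
        for c in E:
            P=np.array([proj(c,[v[0]+.03*np.cos(u),v[1]+.03*np.sin(u),v[2]-k]) for u in np.linspace(0,6.283,60) for k in(0,.014)])
            o+=list(np.array([P[:,0].min(),P[:,0].max(),P[:,1].max()])-E[c])
        return o
    r=least_squares(res,[.58 if n=="free" else .63,.08 if n=="free" else -.08,.065],diff_step=1e-3); print(n,"x y ztop",r.x,np.round(r.fun,1))
# free peg tip (white blob top): highest row in each picture
bar=[tri([("scene",(268,161)),("side",(364,163.5))]),tri([("scene",(297,174.5)),("side",(348.5,187))])];print("bar ends",bar)
# hook: arm/post joint and elbow
print("hook post",tri([("scene",(166,161)),("side",(299.5,95))]),"tip",tri([("scene",(199,140)),("side",(331,97))]))
plan((.4624,.2561,.16),220)
E
```

```text
greens [0.31435369 0.23939672 0.025     ] [0.29199644 0.40159804 0.025     ]
scene [323 345 253]
side [270 294 264]
free x y ztop [0.58441135 0.0822509  0.06656017] [-0.3  0.3  0.1 -0.5  0.6 -0.1]
scene [263 285 240]
side [278 300 213]
occ x y ztop [ 0.62430749 -0.08181675  0.06889173] [-0.1  0.1  0.  -0.2  0.2 -0. ]
bar ends [array([ 0.4492221 , -0.21037665,  0.13753659]), array([ 0.46630956, -0.10022138,  0.14178848])]
hook post [ 0.68157717 -0.37070745  0.22699062] tip [ 0.57916958 -0.34317858  0.24642399]
clock 1.9 pos [0.1564 0.6566 0.2313] ang 166.6 w 0.0854 n 17
[-0.77, -0.62, 0.14, -0.63]
[-0.73, -0.67, 0.14, -0.63]
[-0.69, -0.7, 0.14, -0.63]
[-0.65, -0.74, 0.14, -0.63]
[-0.61, -0.78, 0.14, -0.63]
[-0.57, -0.81, 0.14, -0.63]
[-0.52, -0.84, 0.14, -0.63]
[-0.48, -0.87, 0.14, -0.63]
[-0.43, -0.89, 0.14, -0.63]
[-0.38, -0.91, 0.14, -0.63]
[-0.33, -0.93, 0.14, -0.63]
[-0.28, -0.95, 0.14, -0.63]
[-0.22, -0.96, 0.14, -0.63]
[-0.17, -0.97, 0.14, -0.63]
[-0.12, -0.98, 0.14, -0.63]
[-0.06, -0.99, 0.14, -0.63]
[-0.01, -0.99, 0.14, -0.63]
```

Request:
{"method": "step_arm", "body": {
  "rows": [
    {"dx": -0.77, "dy": -0.62, "dz": 0.14, "yaw": -0.63},
    {"dx": -0.73, "dy": -0.67, "dz": 0.14, "yaw": -0.63},
    {"dx": -0.69, "dy": -0.7, "dz": 0.14, "yaw": -0.63},
    {"dx": -0.65, "dy": -0.74, "dz": 0.14, "yaw": -0.63},
    {"dx": -0.61, "dy": -0.78, "dz": 0.14, "yaw": -0.63},
    {"dx": -0.57, "dy": -0.81, "dz": 0.14, "yaw": -0.63},
    {"dx": -0.52, "dy": -0.84, "dz": 0.14, "yaw": -0.63},
    {"dx": -0.48, "dy": -0.87, "dz": 0.14, "yaw": -0.63},
    {"dx": -0.43, "dy": -0.89, "dz": 0.14, "yaw": -0.63},
    {"dx": -0.38, "dy": -0.91, "dz": 0.14, "yaw": -0.63},
    {"dx": -0.33, "dy": -0.93, "dz": 0.14, "yaw": -0.63},
    {"dx": -0.28, "dy": -0.95, "dz": 0.14, "yaw": -0.63}
  ],
  "jaw": -1,
  "newtons": 20
}}

```text
clock: 2.9
position: [0.3737, 0.3731, 0.181]
orientation: [0.0, -0.213, 0.977, 0.0]
wrist_force: [0.8, -0.6, -0.9]
width: 0.0856
grasp_force: 0.0
```

Request:
{"method": "step_arm", "body": {
  "rows": [
    {"dx": -0.22, "dy": -0.96, "dz": 0.14, "yaw": -0.63},
    {"dx": -0.17, "dy": -0.97, "dz": 0.14, "yaw": -0.63},
    {"dx": -0.12, "dy": -0.98, "dz": 0.14, "yaw": -0.63},
    {"dx": -0.06, "dy": -0.99, "dz": 0.14, "yaw": -0.63},
    {"dx": -0.01, "dy": -0.99, "dz": 0.14, "yaw": -0.63},
    {"dx": 0},
    {"dx": 0}
  ]
}}

```text
invalid input
```

```bash
python3 - <<'E'
from plan import *
i=camera_info("wrist"); im=get_image("wrist"); cv2.imwrite("pics/w1.png",im)
# cup end points in wrist picture at mid-height, predicted vs blue mask
h=cv2.cvtColor(im,cv2.COLOR_BGR2HSV); m=cv2.inRange(h,(105,120,40),(125,255,255)); n,l,st,ce=cv2.connectedComponentsWithStats(m); k=1+st[1:,4].argmax()
h=cv2.convexHull(np.argwhere(l==k)[:,::-1].astype(np.float32))[:,0]
W=np.array([onz("wrist",u,.085,i)[:2] for u in h]);print("top-plane rect",cv2.minAreaRect(W.astype(np.float32)))
ax=np.array([.767,.642]); s=(W-[.485,.275])@ax; t=(W-[.485,.275])@[-.642,.767]; print(s.min(),s.max(),t.min(),t.max())
print(-np.array(i["R"]).T@i["t"])
plan((.4624,.2561,.035),220)
E
```

```text
top-plane rect ((0.4666728675365448, 0.28274571895599365), (0.095539391040802, 0.05308588221669197), 40.41371154785156)
-0.05698445372364148 0.038915281673150295 -0.009028349746961973 0.04407873789798378
[0.29676483 0.33764794 0.32264886]
clock 2.95 pos [0.376  0.369  0.1799] ang -155.4 w 0.0854 n 5
[-0.21, -0.92, 0.97, -0.61]
[-0.16, -0.93, 0.97, -0.61]
[-0.11, -0.94, 0.97, -0.61]
[-0.06, -0.95, 0.97, -0.61]
[-0.01, -0.95, 0.97, -0.61]
```

View pics/w1.png

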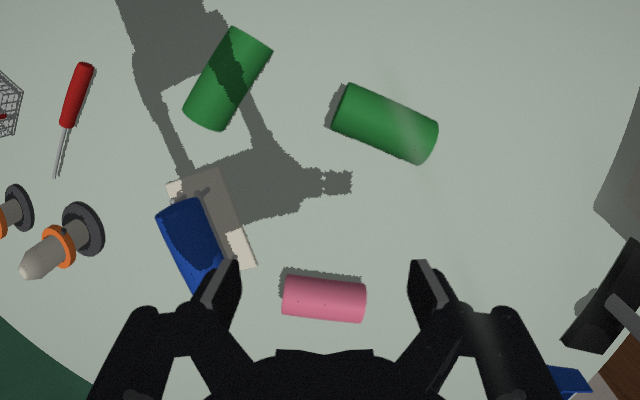

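Wrist view: the blue cup is at (190,240), partly behind the left finger, with its angle confirmed at about 40°. The green and pink ones are clear of the path.

Request:
{"method": "step_arm", "body": {
  "rows": [
    {"dx": -0.21, "dy": -0.92, "dz": 0.1, "yaw": -0.61},
    {"dx": -0.16, "dy": -0.93, "dz": 0.1, "yaw": -0.61},
    {"dx": -0.11, "dy": -0.94, "dz": 0.1, "yaw": -0.61},
    {"dx": -0.06, "dy": -0.95, "dz": 0.2, "yaw": -0.61},
    {"dx": -0.01, "dy": -0.95, "dz": 0.2, "yaw": -0.61},
    {"dx": 0, "dy": 0, "dz": 0, "yaw": 0},
    {"dx": 0, "dy": 0, "dz": 0, "yaw": 0}
  ]
}}

```text
clock: 3.53
position: [0.4593, 0.2601, 0.1596]
orientation: [-0.0, -0.337, 0.941, 0.0]
wrist_force: [0.2, 0.1, -0.8]
width: 0.0854
grasp_force: 0.0
```

```bash
python3 - <<'E'
from plan import *
plan((.4624,.2561,.035),220.2)
E
```

```text
clock 3.53 pos [0.4593 0.2601 0.1596] ang -140.6 w 0.0854 n 5
[0.0, -0.03, 0.83, -0.03]
[0.0, -0.03, 0.83, -0.03]
[0.0, -0.03, 0.83, -0.03]
[0.0, -0.03, 0.83, -0.03]
[0.0, -0.03, 0.83, -0.03]
```

Descend, then close at 20 N.

Request:
{"method": "step_arm", "body": {
  "rows": [
    {"dx": 0, "dy": -0.03, "dz": 0.83, "yaw": -0.03},
    {"dx": 0, "dy": -0.03, "dz": 0.83, "yaw": -0.03},
    {"dx": 0, "dy": -0.03, "dz": 0.83, "yaw": -0.03},
    {"dx": 0, "dy": -0.03, "dz": 0.83, "yaw": -0.03},
    {"dx": 0, "dy": -0.03, "dz": 0.83, "yaw": -0.03},
    {"dx": 0, "dy": 0, "dz": 0, "yaw": 0},
    {"dx": 0, "dy": 0, "dz": 0, "yaw": 0}
  ]
}}

```text
clock: 4.12
position: [0.4599, 0.2579, 0.0344]
orientation: [-0.002, -0.346, 0.938, -0.0]
wrist_force: [-0.4, 0.8, 0.4]
width: 0.085
grasp_force: 0.0
```

Request:
{"method": "step_arm", "body": {
  "rows": [
    {"dx": 0, "dy": 0, "dz": 0, "yaw": 0},
    {"dx": 0, "dy": 0, "dz": 0, "yaw": 0},
    {"dx": 0, "dy": 0, "dz": 0, "yaw": 0},
    {"dx": 0, "dy": 0, "dz": 0, "yaw": 0},
    {"dx": 0, "dy": 0, "dz": 0, "yaw": 0},
    {"dx": 0, "dy": 0, "dz": 0, "yaw": 0},
    {"dx": 0, "dy": 0, "dz": 0, "yaw": 0},
    {"dx": 0, "dy": 0, "dz": 0, "yaw": 0}
  ],
  "jaw": 1,
  "newtons": 20
}}

```text
clock: 4.78
position: [0.4632, 0.2588, 0.0376]
orientation: [0.002, -0.345, 0.939, 0.001]
wrist_force: [-2.6, 1.7, 6.7]
width: 0.05
grasp_force: 20.2
```

Request:
{"method": "step_arm", "body": {
  "rows": [
    {"dx": 0, "dy": 0, "dz": -0.3, "yaw": 0},
    {"dx": 0, "dy": 0, "dz": -0.8, "yaw": 0},
    {"dx": 0, "dy": 0, "dz": -0.9, "yaw": 0},
    {"dx": 0, "dy": 0, "dz": -0.9, "yaw": 0},
    {"dx": 0, "dy": 0, "dz": -0.9, "yaw": 0},
    {"dx": 0, "dy": 0, "dz": 0, "yaw": 0},
    {"dx": 0, "dy": 0, "dz": 0, "yaw": 0},
    {"dx": 0, "dy": 0, "dz": 0, "yaw": 0}
  ]
}}

```text
clock: 5.45
position: [0.4612, 0.2573, 0.1492]
orientation: [-0.0, -0.345, 0.939, -0.0]
wrist_force: [0.3, 0.4, -1.8]
width: 0.0502
grasp_force: 21.4
```

```bash
cat > v.py <<'E'
import sys
from m import *
x,y,w=map(int,sys.argv[2:5]); a,b,v=map(int,sys.argv[5:8])
def crop(c,x,y,w): x=max(0,min(640-2*w,x-w)); y=max(0,min(400-2*w,y-w)); return cv2.resize(ims[c][y:y+2*w,x:x+2*w],(400,400),interpolation=2)
cv2.imwrite(sys.argv[1],np.hstack([crop("scene",x,y,w),crop("side",a,b,v)]))
from plan import *
s=readout.get_state(); print(s["clock"],s["position"],tang(s),s["width"],s["grasp_force"],s["wrist_force"])
E
python3 v.py pics/a1.png 410 200 70 290 300 80
```

```text
5.55 [0.46037666 0.25690301 0.14766419] -139.60035793164153 0.0502755626267679 21.352976728230715 [ 0.20311694 -0.33890003 -0.24848677]
```

View pics/a1.png

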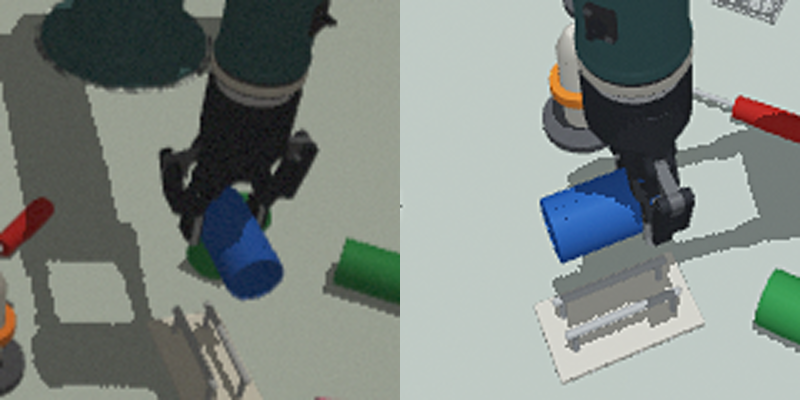

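The cup is held level about 15 mm from its bottom end: scene crop (240,240), side crop (590,215). I'll test whether a smaller closure eases the grip so that the mouth sinks.

Request:
{"method": "step_arm", "body": {
  "rows": [
    {"dx": 0, "dy": 0, "dz": 0, "yaw": 0},
    {"dx": 0, "dy": 0, "dz": 0, "yaw": 0}
  ],
  "jaw": 0.0
}}

```text
clock: 5.72
position: [0.4608, 0.2571, 0.1478]
orientation: [-0.001, -0.345, 0.938, -0.0]
wrist_force: [0.1, -0.2, -0.3]
width: 0.0504
grasp_force: 21.4
```

Request:
{"method": "step_arm", "body": {
  "rows": [
    {"dx": 0, "dy": 0, "dz": 0, "yaw": 0},
    {"dx": 0, "dy": 0, "dz": 0, "yaw": 0}
  ],
  "jaw": -0.1
}}

```text
clock: 5.88
position: [0.4614, 0.2575, 0.1487]
orientation: [-0.001, -0.345, 0.938, -0.0]
wrist_force: [1.0, 0.6, -1.1]
width: 0.05
grasp_force: 21.4
```

The grip is force-clamped, so the cup won't swing on its own. The plan is to use the fixed hook arm as an overhead stop: put the mouth end under it and raise the hand, so the cup pivots mouth-down in the pads. Planning the transit.

```bash
python3 - <<'E'
from plan import *
s=readout.get_state(); s=dict(s); s["position"]=np.array(s["position"])+[0,0,.06]
plan((.652,-.238,.21),75,n=30,s=s)
E
```

```text
clock 5.88 pos [0.4614 0.2575 0.2087] ang -139.6 w 0.05 n 30
[0.2, -0.56, -0.0, 0.97]
[0.15, -0.57, -0.0, 0.97]
[0.1, -0.58, -0.0, 0.97]
[0.05, -0.59, -0.0, 0.97]
[-0.0, -0.59, -0.0, 0.97]
[-0.05, -0.59, -0.0, 0.97]
[-0.1, -0.58, -0.0, 0.97]
[-0.15, -0.57, -0.0, 0.97]
[-0.2, -0.56, -0.0, 0.97]
[-0.24, -0.54, -0.0, 0.97]
[-0.29, -0.52, -0.0, 0.97]
[-0.33, -0.49, -0.0, 0.97]
[-0.37, -0.46, -0.0, 0.97]
[-0.41, -0.43, -0.0, 0.97]
[-0.44, -0.39, -0.0, 0.97]
[-0.47, -0.35, -0.0, 0.97]
[-0.5, -0.31, -0.0, 0.97]
[-0.53, -0.27, -0.0, 0.97]
[-0.55, -0.22, -0.0, 0.97]
[-0.56, -0.18, -0.0, 0.97]
[-0.58, -0.13, -0.0, 0.97]
[-0.58, -0.08, -0.0, 0.97]
[-0.59, -0.03, -0.0, 0.97]
[-0.59, 0.02, -0.0, 0.97]
[-0.59, 0.07, -0.0, 0.97]
[-0.58, 0.12, -0.0, 0.97]
[-0.57, 0.17, -0.0, 0.97]
[-0.55, 0.22, -0.0, 0.97]
[-0.53, 0.26, -0.0, 0.97]
[-0.5, 0.31, -0.0, 0.97]
```

Request:
{"method": "step_arm", "body": {
  "rows": [
    {"dx": 0, "dy": 0, "dz": -1, "yaw": 0},
    {"dx": 0, "dy": 0, "dz": -1, "yaw": 0},
    {"dx": 0.2, "dy": -0.56, "dz": 0, "yaw": 0.97},
    {"dx": 0.15, "dy": -0.57, "dz": 0, "yaw": 0.97},
    {"dx": 0.1, "dy": -0.58, "dz": 0, "yaw": 0.97},
    {"dx": 0.05, "dy": -0.59, "dz": 0, "yaw": 0.97},
    {"dx": 0, "dy": -0.59, "dz": 0, "yaw": 0.97},
    {"dx": -0.05, "dy": -0.59, "dz": 0, "yaw": 0.97},
    {"dx": -0.1, "dy": -0.58, "dz": 0, "yaw": 0.97},
    {"dx": -0.15, "dy": -0.57, "dz": 0, "yaw": 0.97},
    {"dx": -0.2, "dy": -0.56, "dz": 0, "yaw": 0.97},
    {"dx": -0.24, "dy": -0.54, "dz": 0, "yaw": 0.97}
  ],
  "jaw": 1
}}

```text
clock: 6.88
position: [0.5254, 0.0913, 0.2092]
orientation: [-0.0, 0.073, 0.997, -0.0]
wrist_force: [0.3, -0.1, -0.7]
width: 0.0502
grasp_force: 21.6
```

Request:
{"method": "step_arm", "body": {
  "rows": [
    {"dx": -0.29, "dy": -0.52, "dz": 0, "yaw": 0.97},
    {"dx": -0.33, "dy": -0.49, "dz": 0, "yaw": 0.97},
    {"dx": -0.37, "dy": -0.46, "dz": 0, "yaw": 0.97},
    {"dx": -0.41, "dy": -0.43, "dz": 0, "yaw": 0.97},
    {"dx": -0.44, "dy": -0.39, "dz": 0, "yaw": 0.97},
    {"dx": -0.47, "dy": -0.35, "dz": 0, "yaw": 0.97},
    {"dx": -0.5, "dy": -0.31, "dz": 0, "yaw": 0.97},
    {"dx": -0.53, "dy": -0.27, "dz": 0, "yaw": 0.97},
    {"dx": -0.55, "dy": -0.22, "dz": 0, "yaw": 0.97},
    {"dx": -0.56, "dy": -0.18, "dz": 0, "yaw": 0.97}
  ]
}}

```text
clock: 7.72
position: [0.5889, -0.0742, 0.2091]
orientation: [-0.0, 0.476, 0.879, -0.0]
wrist_force: [-1.2, -0.0, -1.1]
width: 0.0502
grasp_force: 21.6
```

Request:
{"method": "step_arm", "body": {
  "rows": [
    {"dx": -0.58, "dy": -0.13, "dz": 0, "yaw": 0.97},
    {"dx": -0.58, "dy": -0.08, "dz": 0, "yaw": 0.97},
    {"dx": -0.59, "dy": -0.03, "dz": 0, "yaw": 0.97},
    {"dx": -0.59, "dy": 0.02, "dz": 0, "yaw": 0.97},
    {"dx": -0.59, "dy": 0.07, "dz": 0, "yaw": 0.97},
    {"dx": -0.58, "dy": 0.12, "dz": 0, "yaw": 0.97},
    {"dx": -0.57, "dy": 0.17, "dz": 0, "yaw": 0.97},
    {"dx": -0.55, "dy": 0.22, "dz": 0, "yaw": 0.97},
    {"dx": -0.53, "dy": 0.26, "dz": 0, "yaw": 0.97},
    {"dx": -0.5, "dy": 0.31, "dz": 0, "yaw": 0.97},
    {"dx": 0, "dy": 0, "dz": 0, "yaw": 0},
    {"dx": 0, "dy": 0, "dz": 0, "yaw": 0}
  ]
}}

```text
clock: 8.72
position: [0.6519, -0.2397, 0.2086]
orientation: [-0.001, 0.794, 0.608, -0.0]
wrist_force: [-0.1, 0.3, -1.1]
width: 0.0499
grasp_force: 21.6
```

```bash
python3 v.py pics/a2.png 215 130 75 310 120 75
```

```text
8.8167 [ 0.65161673 -0.2384422   0.20889186] 74.97699419675381 0.05022004277462771 21.63329115137458 [ 0.17871191  0.46403366 -0.76073719]
```

View pics/a2.png

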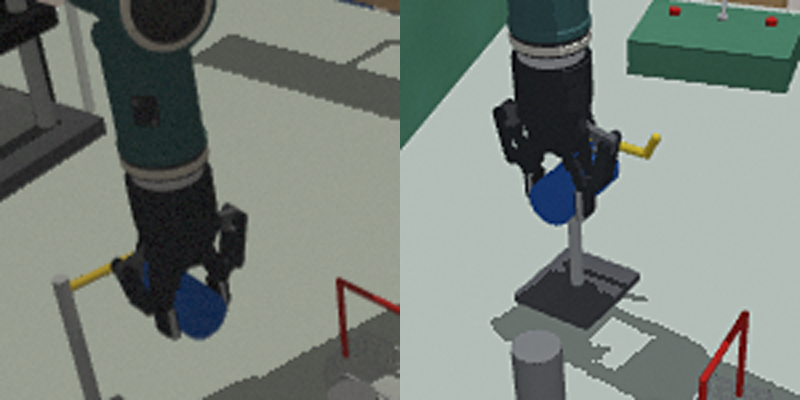

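The crops show the level cup held beside the yellow arm, closed end towards the cameras. The arm is seen at scene crop (100,270) and side crop (640,150). Now I lower, slip the mouth under the arm and raise along the pivot arc.

Request:
{"method": "step_arm", "body": {
  "rows": [
    {"dx": 0, "dy": 0, "dz": 0.76, "yaw": 0},
    {"dx": 0, "dy": 0, "dz": 0.76, "yaw": 0},
    {"dx": 0, "dy": 0, "dz": 0, "yaw": 0},
    {"dx": -0.92, "dy": 0, "dz": 0, "yaw": 0},
    {"dx": -0.92, "dy": 0, "dz": 0, "yaw": 0},
    {"dx": 0, "dy": 0, "dz": 0, "yaw": 0},
    {"dx": 0, "dy": 0, "dz": 0, "yaw": 0}
  ]
}}

```text
clock: 9.4
position: [0.6374, -0.2931, 0.1649]
orientation: [0.0, 0.794, 0.608, 0.0]
wrist_force: [-0.1, 0.9, -1.1]
width: 0.05
grasp_force: 21.6
```

Request:
{"method": "step_arm", "body": {
  "rows": [
    {"dx": 0, "dy": 0, "dz": -0.3, "yaw": 0},
    {"dx": 0.09, "dy": 0, "dz": -0.3, "yaw": 0},
    {"dx": 0.09, "dy": 0, "dz": -0.3, "yaw": 0},
    {"dx": 0.01, "dy": 0, "dz": -0.31, "yaw": 0},
    {"dx": 0.01, "dy": 0, "dz": -0.31, "yaw": 0}
  ]
}}

```text
clock: 9.82
position: [0.6394, -0.2855, 0.2105]
orientation: [-0.0, 0.793, 0.609, 0.0]
wrist_force: [0.2, -0.0, -4.6]
width: 0.0505
grasp_force: 22.8
```

```bash
cat > tilt.py <<'E'
from m import *
from plan import *
s=readout.get_state(); p=np.array(s["position"])
print(s["clock"],np.round(p,4),tang(s),s["width"],s["grasp_force"],np.round(s["wrist_force"],1))
piv=p+[0,0,.0224]; hd=np.radians(tang(s)+180); f=np.array([np.cos(hd),np.sin(hd),0])
obs={c:mask_pts(near(col(c,105,125,110,30),proj(c,piv),40)) for c in ims}
def cyl(th,zg):
    a=f*np.cos(th)-np.array([0,0,np.sin(th)]); n=f*np.sin(th)+np.array([0,0,np.cos(th)]); l=np.cross(a,n)
    return np.array([piv+a*q+.025*(np.cos(u)*n+np.sin(u)*l) for q in(-zg,.095-zg) for u in np.linspace(0,6.283,30)])
for th in range(0,131,10):
    o=[]
    for c in obs:
        P=np.array([proj(c,X) for X in cyl(np.radians(th),.018)],np.float32); h=cv2.convexHull(P)
        mm=np.zeros((400,640),np.uint8); cv2.fillConvexPoly(mm,h.astype(np.int32),1)
        o+=[len(obs[c]),int(sum(mm[v,u] for u,v in obs[c])),int(mm.sum())]
    print(th,o)
E
python3 tilt.py
```

```text
9.9167 [ 0.6404 -0.2859  0.2123] 74.9356800662147 0.05019739263521134 23.22982147336006 [ 0.6  2.5 -1.9]
0 [327, 39, 731, 358, 19, 651]
10 [327, 39, 684, 358, 41, 610]
20 [327, 57, 641, 358, 72, 575]
30 [327, 67, 576, 358, 102, 557]
40 [327, 61, 563, 358, 91, 549]
50 [327, 37, 585, 358, 57, 571]
60 [327, 28, 622, 358, 29, 604]
70 [327, 30, 692, 358, 14, 641]
80 [327, 28, 727, 358, 6, 670]
90 [327, 36, 790, 358, 11, 686]
100 [327, 36, 793, 358, 7, 723]
110 [327, 37, 813, 358, 4, 709]
120 [327, 36, 789, 358, 3, 705]
130 [327, 30, 764, 358, 4, 685]tilt.py:15: RuntimeWarning: overflow encountered in scalar add
  o+=[len(obs[c]),int(sum(mm[v,u] for u,v in obs[c])),int(mm.sum())]
```

The force is about −4 N and the silhouette matches roughly 30° of tilt, so it is pivoting. Continue the arc.

Request:
{"method": "step_arm", "body": {
  "rows": [
    {"dx": -0.07, "dy": 0, "dz": -0.3, "yaw": 0},
    {"dx": -0.07, "dy": 0, "dz": -0.3, "yaw": 0},
    {"dx": -0.14, "dy": 0, "dz": -0.28, "yaw": 0},
    {"dx": -0.15, "dy": 0, "dz": -0.27, "yaw": 0},
    {"dx": -0.21, "dy": 0, "dz": -0.23, "yaw": 0},
    {"dx": -0.21, "dy": 0, "dz": -0.23, "yaw": 0},
    {"dx": -0.26, "dy": 0, "dz": -0.17, "yaw": 0},
    {"dx": -0.26, "dy": 0, "dz": -0.17, "yaw": 0},
    {"dx": 0, "dy": 0, "dz": 0, "yaw": 0}
  ]
}}

```text
clock: 10.67
position: [0.6282, -0.3284, 0.2697]
orientation: [0.001, 0.794, 0.608, 0.0]
wrist_force: [-0.2, 3.9, -0.9]
width: 0.0501
grasp_force: 26.4
```

```bash
sed -i 's/int(sum(mm\[v,u\] for u,v in obs\[c\]))/int(mm[obs[c][:,1],obs[c][:,0]].astype(int).sum())/; s/range(0,131,10)/range(40,131,5)/' tilt.py; python3 tilt.py
```

```text
10.7667 [ 0.6285 -0.3277  0.2692] 74.85194947791697 0.04991517091670323 26.451211664825678 [ 0.   1.1 -0.6]
40 [681, 347, 591, 613, 323, 576]
45 [681, 370, 603, 613, 340, 584]
50 [681, 405, 621, 613, 355, 581]
55 [681, 436, 647, 613, 392, 617]
60 [681, 473, 672, 613, 422, 636]
65 [681, 517, 705, 613, 453, 644]
70 [681, 550, 724, 613, 490, 669]
75 [681, 602, 767, 613, 519, 681]
80 [681, 631, 781, 613, 558, 695]
85 [681, 669, 796, 613, 592, 708]
90 [681, 679, 809, 613, 611, 730]
95 [681, 679, 824, 613, 603, 736]
100 [681, 671, 837, 613, 598, 742]
105 [681, 651, 826, 613, 581, 738]
110 [681, 637, 810, 613, 559, 720]
115 [681, 617, 812, 613, 548, 734]
120 [681, 603, 812, 613, 530, 721]
125 [681, 588, 801, 613, 507, 700]
130 [681, 587, 806, 613, 503, 713]
```

The silhouette fits about 91°, so the mouth is down. Back away from the arm, then travel to above the free peg.

```bash
python3 - <<'E'
from plan import *
plan((.584,.082,.27),75)
E
```

```text
clock 10.77 pos [ 0.6285 -0.3277  0.2692] ang 74.9 w 0.0499 n 13
[0.98, -0.38, -0.0, -0.0]
[0.98, -0.38, -0.0, -0.0]
[0.98, -0.38, -0.0, -0.0]
[0.98, -0.38, -0.0, -0.0]
[0.98, -0.38, -0.0, -0.0]
[0.98, -0.38, -0.0, -0.0]
[0.98, -0.38, -0.0, -0.0]
[0.98, -0.38, -0.0, -0.0]
[0.98, -0.38, -0.0, -0.0]
[0.98, -0.38, -0.0, -0.0]
[0.99, -0.38, -0.0, -0.0]
[0.99, -0.38, -0.0, -0.0]
[0.99, -0.38, -0.0, -0.0]
```

Request:
{"method": "step_arm", "body": {
  "rows": [
    {"dx": 0.4, "dy": 0, "dz": 0, "yaw": 0},
    {"dx": 0.7, "dy": -0.2, "dz": 0, "yaw": 0},
    {"dx": 0.98, "dy": -0.38, "dz": 0, "yaw": 0},
    {"dx": 0.98, "dy": -0.38, "dz": 0, "yaw": 0},
    {"dx": 0.98, "dy": -0.38, "dz": 0, "yaw": 0},
    {"dx": 0.98, "dy": -0.38, "dz": 0, "yaw": 0},
    {"dx": 0.98, "dy": -0.38, "dz": 0, "yaw": 0},
    {"dx": 0.98, "dy": -0.38, "dz": 0, "yaw": 0},
    {"dx": 0.98, "dy": -0.38, "dz": 0, "yaw": 0},
    {"dx": 0.98, "dy": -0.38, "dz": 0, "yaw": 0},
    {"dx": 0.98, "dy": -0.38, "dz": 0, "yaw": 0},
    {"dx": 0.98, "dy": -0.38, "dz": 0, "yaw": 0}
  ]
}}

```text
clock: 11.77
position: [0.5975, 0.0224, 0.2684]
orientation: [0.001, 0.794, 0.608, 0.0]
wrist_force: [0.1, -0.1, -1.6]
width: 0.05
grasp_force: 26.4
```

Request:
{"method": "step_arm", "body": {
  "rows": [
    {"dx": 0.8, "dy": -0.5, "dz": 0, "yaw": 0},
    {"dx": 0.6, "dy": -0.4, "dz": 0, "yaw": 0},
    {"dx": 0.43, "dy": -0.22, "dz": 0, "yaw": 0},
    {"dx": 0, "dy": 0, "dz": 0, "yaw": 0},
    {"dx": 0, "dy": 0, "dz": 0, "yaw": 0},
    {"dx": 0, "dy": 0, "dz": 0, "yaw": 0}
  ]
}}

```text
clock: 12.27
position: [0.58, 0.0818, 0.2681]
orientation: [0.001, 0.794, 0.608, 0.0]
wrist_force: [-0.6, -0.0, -1.1]
width: 0.0501
grasp_force: 26.4
```

```bash
cat > fit.py <<'E'
from m import *
from plan import *
s=readout.get_state(); p=np.array(s["position"])
print(s["clock"],np.round(p,4),tang(s),s["width"],s["grasp_force"],np.round(s["wrist_force"],1))
obs={}
for c in ims:
    m=near(col(c,105,125,110,30),proj(c,p+[0,0,-.01]),35)
    u=mask_pts(m); obs[c]=(m,u); print(c,len(u),u.min(0),u.max(0))
# rim outline (lower hull part) and sides: fit free-pose cylinder by soft IoU-like hull extents in many directions of visible lower part
hd=np.radians(tang(s)+180); f=np.array([np.cos(hd),np.sin(hd),0]); L=np.array([-f[1],f[0],0]); Z=np.array([0,0,1.])
D=np.array([[np.cos(t),np.sin(t)] for t in np.radians(np.arange(-10,191,8))])   # image directions: right..down..left
def cyl(x,y,z,tf,tl):   # rim centre; tilts of the axis
    a=Z+f*tf+L*tl; a/=np.linalg.norm(a); e=np.cross(a,L); e/=np.linalg.norm(e); g=np.cross(a,e)
    return np.array([np.array([x,y,z])+a*q+.025*(np.cos(u)*e+np.sin(u)*g) for q in(0,.095) for u in np.linspace(0,6.283,48)])
O={c:(D@(np.r_[obs[c][1]+.0,obs[c][1]+[1,0],obs[c][1]+[0,1],obs[c][1]+[1,1]]).T).max(1) for c in obs}
def res(v):
    r=[]
    for c in O:
        P=np.array([proj(c,X) for X in cyl(*v)]); r+=list((D@P.T).max(1)-O[c])
    return r
r=least_squares(res,[p[0],p[1],p[2]+.0224-.077,0,0],diff_step=1e-3,x_scale=[.01,.01,.01,.1,.1],loss="soft_l1")
x=r.x; print("rim centre",np.round(x[:3],4),"tilt deg f,L",np.round(np.degrees(x[3:]),1),"cost",r.cost,"rel to TCP",np.round(x[:3]-p,4))
E
python3 fit.py; python3 v.py pics/a3.png 335 210 60 280 200 75
```

```text
12.3667 [0.58   0.0813 0.2679] 74.83513867294302 0.050231612388892774 26.407679356634617 [-0.8 -0.4 -1. ]
scene 680 [327 163] [350 206]
side 930 [262 168] [289 215]
rim centre [0.5804 0.0806 0.2111] tilt deg f,L [-3.8 -0.6] cost 1.174546149942286 rel to TCP [ 0.0003 -0.0007 -0.0568]
12.4667 [0.57994743 0.08130911 0.26780214] 74.81343062466587 0.050089538283460966 26.407310888171196 [ 1.49640713  0.10326149 -0.44968206]
```

View pics/a3.png

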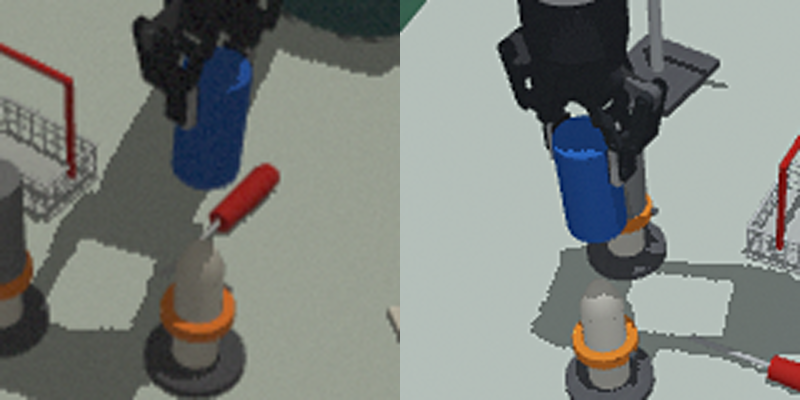

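The crops show the cup inverted in the gripper: rim at scene crop (205,185) and side crop (595,235), right above the free peg. The fit gives the rim centre 4 mm short of the peg, with about 4° lean. I'll check the peg axis against the picture and work out the correction.

```bash
python3 - <<'E'
from m import *
from plan import *
for c in ims: print(c,"tip",proj(c,[.5844,.0823,.135]),"shaft z.1",proj(c,[.5844,.0823,.1]))
# shaft columns/edges in rows around z .085-.105: low-saturation bright pixels vs neighbours
for c,rows in(("scene",(232,236)),("side",(240,243))):
    g=cv2.cvtColor(ims[c],cv2.COLOR_BGR2GRAY)
    u=int(proj(c,[.5844,.0823,.1])[0])
    for r in rows: print(c,r,u-14,g[r,u-14:u+15].tolist())
plan((.584-.0004+.0044-.0003-.0004+.0003,.0813+.0017-.0010,.20),75)
E
```

```text
scene tip [335.1760481  222.99085123] shaft z.1 [334.61118887 232.43161084]
side tip [279.6837553  231.50650352] shaft z.1 [280.84464811 241.4202221 ]
scene 232 320 [142, 81, 83, 82, 79, 75, 81, 83, 86, 88, 93, 92, 93, 93, 96, 108, 111, 113, 110, 111, 106, 112, 133, 152, 154, 152, 152, 155, 156]
scene 236 320 [82, 84, 86, 84, 85, 73, 67, 82, 91, 91, 93, 92, 93, 94, 95, 97, 97, 98, 102, 101, 103, 101, 98, 77, 109, 155, 154, 156, 154]
side 240 266 [112, 112, 112, 110, 111, 111, 114, 133, 141, 149, 152, 156, 159, 161, 161, 160, 159, 156, 153, 150, 144, 138, 134, 109, 110, 109, 193, 189, 187]
side 243 266 [112, 111, 112, 112, 111, 111, 107, 128, 133, 137, 141, 146, 147, 150, 150, 150, 147, 146, 145, 141, 141, 138, 133, 88, 104, 110, 108, 193, 188]
clock 12.57 pos [0.5799 0.0816 0.2678] ang 74.8 w 0.0502 n 3
[0.03, 0.08, 0.75, -0.01]
[0.03, 0.08, 0.75, -0.01]
[0.03, 0.08, 0.75, -0.01]
```

Request:
{"method": "step_arm", "body": {
  "rows": [
    {"dx": 0.05, "dy": 0.12, "dz": 0.5, "yaw": 0},
    {"dx": 0.04, "dy": 0.12, "dz": 0.5, "yaw": 0},
    {"dx": 0, "dy": 0, "dz": 0.5, "yaw": 0},
    {"dx": 0, "dy": 0, "dz": 0.5, "yaw": 0},
    {"dx": 0, "dy": 0, "dz": 0, "yaw": 0},
    {"dx": 0, "dy": 0, "dz": 0, "yaw": 0}
  ]
}}

```text
clock: 13.07
position: [0.5865, 0.0827, 0.2068]
orientation: [-0.001, 0.794, 0.608, -0.001]
wrist_force: [-0.3, -0.2, -0.3]
width: 0.0499
grasp_force: 26.4
```

```bash
python3 fit.py
```

```text
13.1667 [0.5879 0.083  0.2089] 74.88262592103959 0.04976539930979842 26.405253522098064 [ 0.5  0.7 -1.4]
scene 604 [325 185] [347 225]
side 820 [261 190] [288 234]
rim centre [0.5871 0.0822 0.1506] tilt deg f,L [-3.4  0.3] cost 1.5731335044218269 rel to TCP [-0.0009 -0.0008 -0.0583]
```

Request:
{"method": "step_arm", "body": {
  "rows": [
    {"dx": -0.05, "dy": -0.08, "dz": 0, "yaw": 0},
    {"dx": 0, "dy": 0, "dz": 0.25, "yaw": 0},
    {"dx": 0, "dy": 0, "dz": 0.25, "yaw": 0},
    {"dx": 0, "dy": 0, "dz": 0.25, "yaw": 0},
    {"dx": 0, "dy": 0, "dz": 0, "yaw": 0}
  ]
}}

```text
clock: 13.58
position: [0.583, 0.0822, 0.1829]
orientation: [-0.001, 0.794, 0.608, -0.002]
wrist_force: [-0.4, 0.4, -1.5]
width: 0.05
grasp_force: 26.4
```

```bash
python3 fit.py
```

```text
13.6833 [0.5839 0.0823 0.1843] 74.90489142729275 0.05009011955279226 26.398686971515417 [-0.6  0.7 -1.3]
scene 576 [326 192] [347 231]
side 778 [265 198] [290 241]
rim centre [0.5834 0.0819 0.1264] tilt deg f,L [-2.8 -0.2] cost 1.5146384600771972 rel to TCP [-0.0004 -0.0005 -0.0579]
```

Request:
{"method": "step_arm", "body": {
  "rows": [
    {"dx": 0, "dy": 0, "dz": 0.2, "yaw": 0},
    {"dx": 0, "dy": 0, "dz": 0.2, "yaw": 0},
    {"dx": 0, "dy": 0, "dz": 0.2, "yaw": 0},
    {"dx": 0, "dy": 0, "dz": 0, "yaw": 0}
  ]
}}

```text
clock: 14.02
position: [0.5834, 0.0823, 0.1654]
orientation: [-0.001, 0.794, 0.608, -0.001]
wrist_force: [-0.4, -0.0, -1.3]
width: 0.0502
grasp_force: 26.4
```

Request:
{"method": "step_arm", "body": {
  "rows": [
    {"dx": 0, "dy": 0, "dz": 0.2, "yaw": 0},
    {"dx": 0, "dy": 0, "dz": 0.2, "yaw": 0},
    {"dx": 0, "dy": 0, "dz": 0.2, "yaw": 0},
    {"dx": 0, "dy": 0, "dz": 0, "yaw": 0},
    {"dx": 0, "dy": 0, "dz": 0, "yaw": 0}
  ]
}}

```text
clock: 14.43
position: [0.584, 0.0823, 0.1486]
orientation: [-0.0, 0.794, 0.608, -0.001]
wrist_force: [-0.1, -0.6, -0.3]
width: 0.0504
grasp_force: 26.4
```

```bash
python3 fit.py
```

```text
14.5333 [0.5847 0.0824 0.1495] 74.90435576554982 0.050026561521279655 26.40335362404585 [-0.3 -0.6 -1.9]
scene 551 [325 203] [346 240]
side 719 [266 209] [290 250]
rim centre [0.5849 0.0817 0.0926] tilt deg f,L [-3.2 -0.6] cost 1.7630600580813915 rel to TCP [ 0.0002 -0.0007 -0.0569]
```

Request:
{"method": "step_arm", "body": {
  "rows": [
    {"dx": 0, "dy": 0, "dz": 0.17, "yaw": 0},
    {"dx": 0, "dy": 0, "dz": 0.17, "yaw": 0},
    {"dx": 0, "dy": 0, "dz": 0.13, "yaw": 0},
    {"dx": 0, "dy": 0, "dz": 0.1, "yaw": 0},
    {"dx": 0, "dy": 0, "dz": 0, "yaw": 0}
  ]
}}

```text
clock: 14.95
position: [0.5838, 0.0823, 0.131]
orientation: [-0.0, 0.794, 0.608, -0.001]
wrist_force: [-0.9, -0.9, -1.9]
width: 0.0503
grasp_force: 26.4
```

Request:
{"method": "step_arm", "body": {
  "rows": [
    {"dx": 0, "dy": 0, "dz": 0.05, "yaw": 0},
    {"dx": 0, "dy": 0, "dz": 0.05, "yaw": 0},
    {"dx": 0, "dy": 0, "dz": 0, "yaw": 0}
  ]
}}

```text
clock: 15.2
position: [0.5845, 0.0824, 0.1291]
orientation: [-0.0, 0.794, 0.608, -0.0]
wrist_force: [0.5, 0.3, -1.1]
width: 0.05
grasp_force: 26.4
```

Request:
{"method": "step_arm", "body": {
  "rows": [
    {"dx": 0, "dy": 0, "dz": 0.05, "yaw": 0},
    {"dx": 0, "dy": 0, "dz": 0.05, "yaw": 0},
    {"dx": 0, "dy": 0, "dz": 0, "yaw": 0}
  ]
}}

```text
clock: 15.45
position: [0.5844, 0.0823, 0.126]
orientation: [-0.0, 0.794, 0.608, -0.0]
wrist_force: [0.1, -0.3, -0.4]
width: 0.05
grasp_force: 26.4
```

Request:
{"method": "step_arm", "body": {
  "rows": [
    {"dx": 0, "dy": 0, "dz": 0.04, "yaw": 0},
    {"dx": 0, "dy": 0, "dz": 0.04, "yaw": 0},
    {"dx": 0, "dy": 0, "dz": 0, "yaw": 0}
  ]
}}

```text
clock: 15.7
position: [0.5848, 0.0823, 0.1252]
orientation: [0.0, 0.794, 0.608, 0.0]
wrist_force: [-2.8, -0.9, 5.5]
width: 0.0498
grasp_force: 26.9
```

Request:
{"method": "step_arm", "body": {
  "rows": [
    {"dx": 0, "dy": 0, "dz": 0.04, "yaw": 0},
    {"dx": 0, "dy": 0, "dz": 0.03, "yaw": 0},
    {"dx": 0, "dy": 0, "dz": 0, "yaw": 0}
  ]
}}

```text
clock: 15.95
position: [0.585, 0.0823, 0.1249]
orientation: [0.0, 0.794, 0.608, 0.0]
wrist_force: [-6.3, -1.3, 13.5]
width: 0.0497
grasp_force: 27.6
```

```bash
python3 fit.py
```

```text
16.05 [0.585  0.0823 0.1249] 74.91769452438591 0.049802675638231625 27.59946595877409 [-5.6 -1.1 14.3]
scene 515 [325 210] [345 246]
side 687 [267 216] [291 257]
rim centre [0.5848 0.0815 0.0689] tilt deg f,L [-2.9 -0.1] cost 2.0063679412210504 rel to TCP [-0.0002 -0.0008 -0.056 ]
```

Firm contact (13 N) at the expected height. I ease the press, then open.

Request:
{"method": "step_arm", "body": {
  "rows": [
    {"dx": 0, "dy": 0, "dz": -0.05, "yaw": 0},
    {"dx": 0, "dy": 0, "dz": 0, "yaw": 0}
  ]
}}

```text
clock: 16.22
position: [0.585, 0.0823, 0.125]
orientation: [0.0, 0.794, 0.608, 0.001]
wrist_force: [-3.5, -0.9, 7.8]
width: 0.0504
grasp_force: 27.2
```

Request:
{"method": "step_arm", "body": {
  "rows": [
    {"dx": 0, "dy": 0, "dz": 0, "yaw": 0},
    {"dx": 0, "dy": 0, "dz": 0, "yaw": 0},
    {"dx": 0, "dy": 0, "dz": 0, "yaw": 0},
    {"dx": 0, "dy": 0, "dz": 0, "yaw": 0},
    {"dx": 0, "dy": 0, "dz": 0, "yaw": 0},
    {"dx": 0, "dy": 0, "dz": 0, "yaw": 0}
  ],
  "jaw": -1
}}

```text
clock: 16.72
position: [0.5844, 0.0824, 0.1229]
orientation: [-0.0, 0.794, 0.608, -0.0]
wrist_force: [-0.2, 0.2, 0.1]
width: 0.0852
grasp_force: 0.0
```

```bash
python3 fit.py
```

```text
16.8167 [0.5845 0.0824 0.1231] 74.9035609440627 0.08570662842448018 0.0 [-0.7  0.5  1.1]
scene 567 [325 210] [344 246]
side 758 [268 216] [291 257]
rim centre [0.585  0.0815 0.0681] tilt deg f,L [-0.4 -0.4] cost 3.4571658274039594 rel to TCP [ 0.0005 -0.0009 -0.055 ]
```

The cup is upright (0.4°) with its rim at 68 mm, home on the collar. I raise straight up, then refine the handle and hook.

Request:
{"method": "step_arm", "body": {
  "rows": [
    {"dx": 0, "dy": 0, "dz": -0.5, "yaw": 0},
    {"dx": 0, "dy": 0, "dz": -0.8, "yaw": 0},
    {"dx": 0, "dy": 0, "dz": -1, "yaw": 0},
    {"dx": 0, "dy": 0, "dz": -1, "yaw": 0},
    {"dx": 0, "dy": 0, "dz": -1, "yaw": 0},
    {"dx": 0, "dy": 0, "dz": -0.4, "yaw": 0},
    {"dx": 0, "dy": 0, "dz": 0, "yaw": 0}
  ]
}}

```text
clock: 17.4
position: [0.587, 0.0826, 0.2688]
orientation: [0.002, 0.794, 0.608, 0.003]
wrist_force: [0.9, 0.6, -0.3]
width: 0.0854
grasp_force: 0.0
```

```bash
cat > bk.py <<'E'
from m import *
from plan import *
from scipy.spatial.transform import Rotation as Ro
def red(c,uv,r=30):
    h=cv2.cvtColor(ims[c],cv2.COLOR_BGR2HSV); m=cv2.inRange(h,(0,110,50),(7,255,255))|cv2.inRange(h,(173,110,50),(180,255,255)); return mask_pts(near(m,uv,r))
D=np.array([[np.cos(t),np.sin(t)] for t in np.radians(np.arange(180,361,6))])
def sup(P): return (D@P.T).max(1)
def cor(p): return np.r_[p,p+[1,0],p+[0,1],p+[1,1]]
def tube(A,B,r):
    d=(B-A)/np.linalg.norm(B-A); e=np.cross(d,[.3,.5,.8]); e/=np.linalg.norm(e); g=np.cross(d,e)
    return [X+r*(np.cos(u)*e+np.sin(u)*g) for X in(A,B) for u in np.linspace(0,6.28,16)]
def fitbar(guess,uvs):
    O={c:sup(cor(red(c,uvs[c]))) for c in uvs}
    def res(v):
        e=np.array([np.cos(v[3]),np.sin(v[3]),0]); m=np.array(v[:3])
        A,B=m-.055*e,m+.055*e
        T=tube(A,B,.004)
        return np.concatenate([sup(np.array([proj(c,X) for X in T]))-O[c] for c in O])
    r=least_squares(res,guess,diff_step=1e-3,x_scale=[.01,.01,.01,.1],loss="soft_l1"); return r
E
python3 fit.py; python3 - <<'E'
from bk import *
r=fitbar([.458,-.155,.14,1.42],{"scene":(283,172),"side":(354,188)}); print("bar",r.x[:3],np.degrees(r.x[3]),r.cost)
# hook: fit arm line via yellow mask, heading and origin
O={}
D=np.array([[np.cos(t),np.sin(t)] for t in np.radians(np.arange(0,360,10))])
for c,uv in(("scene",(183,152)),("side",(315,98))): O[c]=(D@cor(mask_pts(near(col(c,20,36,100,60),uv,25))).T).max(1)
def hk(v):
    h=np.array([np.cos(v[2]),np.sin(v[2]),0]); o=np.array([v[0],v[1],0]); Z=np.array([0,0,1.])
    return np.array(tube(o+h*.067+Z*.225,o-h*.026+Z*.225,.005)+tube(o-h*.026+Z*.225,o-h*.036+Z*.2505,.005))
def res(v): return np.concatenate([(D@np.array([proj(c,X) for X in hk(v)]).T).max(1)-O[c] for c in O])
r=least_squares(res,[.616,-.353,-.26],diff_step=1e-3,loss="soft_l1"); print("hook",r.x[:2],np.degrees(r.x[2]),r.cost,np.abs(r.fun).max())
print("seat",r.x[:2]+.008*np.array([np.cos(r.x[2]),np.sin(r.x[2])]))
plan((.4624,-.1256,.2),81)
E
```

```text
17.5 [0.5843 0.0823 0.2635] 74.90389888723475 0.08550698349215727 0.0 [-0.1 -0.2 -0.8]
bar [ 0.45706622 -0.15878474  0.13932481] 80.6707023633096 3.920568337674921
hook [ 0.61505952 -0.353673  ] -15.17651188956559 8.663248053557567 1.2576884632167094
seat [ 0.62278051 -0.35576735]
clock 17.6 pos [0.5832 0.0822 0.2614] ang 74.9 w 0.0853 n 8
[-0.97, -0.26, 0.26, -0.15]
[-0.96, -0.27, 0.26, -0.15]
[-0.96, -0.29, 0.26, -0.15]
[-0.96, -0.3, 0.26, -0.15]
[-0.95, -0.31, 0.26, -0.15]
[-0.95, -0.32, 0.26, -0.15]
[-0.94, -0.34, 0.26, -0.15]
[-0.94, -0.35, 0.26, -0.15]Traceback (most recent call last):
  File "fit.py", line 8, in <module>
    u=mask_pts(m); obs[c]=(m,u); print(c,len(u),u.min(0),u.max(0))
                                                ~~~~~^^^
    return umr_minimum(a, axis, None, out, keepdims, initial, where)
ValueError: zero-size array to reduction operation minimum which has no identity
```

Request:
{"method": "step_arm", "body": {
  "rows": [
    {"dx": -0.97, "dy": -0.26, "dz": 0.26, "yaw": -0.15},
    {"dx": -0.96, "dy": -0.27, "dz": 0.26, "yaw": -0.15},
    {"dx": -0.96, "dy": -0.29, "dz": 0.26, "yaw": -0.15},
    {"dx": -0.96, "dy": -0.3, "dz": 0.26, "yaw": -0.15},
    {"dx": -0.95, "dy": -0.31, "dz": 0.26, "yaw": -0.15},
    {"dx": -0.95, "dy": -0.32, "dz": 0.26, "yaw": -0.15},
    {"dx": -0.94, "dy": -0.34, "dz": 0.26, "yaw": -0.15},
    {"dx": -0.94, "dy": -0.35, "dz": 0.26, "yaw": -0.15},
    {"dx": 0, "dy": 0, "dz": 0, "yaw": 0},
    {"dx": 0, "dy": 0, "dz": 0, "yaw": 0}
  ]
}}

```text
clock: 18.43
position: [0.4612, -0.1259, 0.199]
orientation: [-0.002, 0.762, 0.648, -0.001]
wrist_force: [0.6, 0.3, 0.6]
width: 0.0852
grasp_force: 0.0
```

```bash
python3 - <<'E'
from bk import *
i=camera_info("wrist"); im=get_image("wrist"); cv2.imwrite("pics/w2.png",im)
h=cv2.cvtColor(im,cv2.COLOR_BGR2HSV); m=cv2.inRange(h,(0,110,40),(7,255,255))|cv2.inRange(h,(173,110,40),(180,255,255))
n,l,st,ce=cv2.connectedComponentsWithStats(m)
for k in range(1,n):
    if st[k,4]>40: print(st[k],ce[k])
for q in(-.055,0,.03,.055): print(q,proj("wrist",np.array([.4573,-.157,.14])+q*np.array([.162,.987,0]),i))
plan((.4621,-.1274,.12),80.9)
E
```

```text
[ 200   23   80   28 1700] [239.12705882  35.85470588]
[ 318  154   11  164 1564] [323.31202046 235.42774936]
-0.055 [323.11555739 314.5913177 ]
0 [323.24285901 258.83594434]
0.03 [323.33402303 222.27646666]
0.055 [323.42320576 188.63480592]
clock 18.58 pos [ 0.4637 -0.1248  0.2012] ang 80.9 w 0.0851 n 3
[-0.03, -0.01, 0.9, 0.0]
[-0.03, -0.01, 0.9, 0.0]
[-0.03, -0.01, 0.9, 0.0]
```

View pics/w2.png

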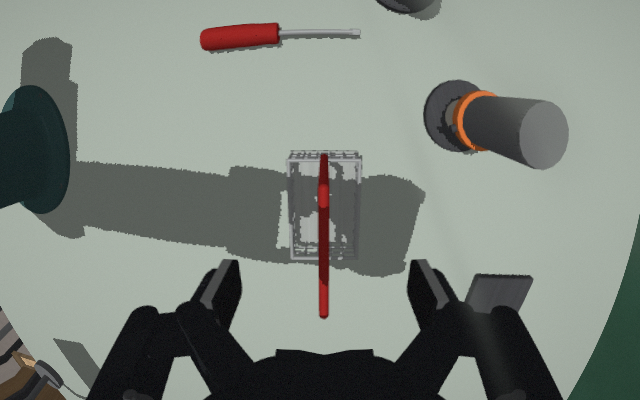

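Wrist view: the red bar is dead centre between the fingers at column 323, with its far end at row 318 as predicted, so its middle is at (0.457, −0.157). Descend and grip 30 mm off the middle.

Request:
{"method": "step_arm", "body": {
  "rows": [
    {"dx": -0.04, "dy": 0, "dz": 0.9, "yaw": 0},
    {"dx": -0.03, "dy": 0, "dz": 0.9, "yaw": 0},
    {"dx": -0.02, "dy": 0, "dz": 0.9, "yaw": 0},
    {"dx": 0, "dy": 0, "dz": 0, "yaw": 0},
    {"dx": 0, "dy": 0, "dz": 0, "yaw": 0}
  ]
}}

```text
clock: 19.0
position: [0.4622, -0.1267, 0.1196]
orientation: [-0.002, 0.76, 0.649, -0.001]
wrist_force: [-0.2, -0.5, -0.6]
width: 0.0856
grasp_force: 0.0
```

Request:
{"method": "step_arm", "body": {
  "rows": [
    {"dx": 0, "dy": 0, "dz": 0, "yaw": 0},
    {"dx": 0, "dy": 0, "dz": 0, "yaw": 0},
    {"dx": 0, "dy": 0, "dz": 0, "yaw": 0},
    {"dx": 0, "dy": 0, "dz": 0, "yaw": 0},
    {"dx": 0, "dy": 0, "dz": 0, "yaw": 0},
    {"dx": 0, "dy": 0, "dz": 0, "yaw": 0},
    {"dx": 0, "dy": 0, "dz": 0, "yaw": 0},
    {"dx": 0, "dy": 0, "dz": 0, "yaw": 0},
    {"dx": 0, "dy": 0, "dz": 0, "yaw": 0},
    {"dx": 0, "dy": 0, "dz": 0, "yaw": 0}
  ],
  "jaw": 1,
  "newtons": 80
}}

```text
clock: 19.83
position: [0.4633, -0.1282, 0.1215]
orientation: [0.0, 0.761, 0.649, 0.0]
wrist_force: [-2.0, 0.1, 5.5]
width: 0.0054
grasp_force: 78.3
```

Request:
{"method": "step_arm", "body": {
  "rows": [
    {"dx": 0, "dy": 0, "dz": -0.4, "yaw": 0},
    {"dx": 0, "dy": 0, "dz": -0.8, "yaw": 0},
    {"dx": 0, "dy": 0, "dz": -0.8, "yaw": 0},
    {"dx": 0, "dy": 0, "dz": 0, "yaw": 0},
    {"dx": 0, "dy": 0, "dz": 0, "yaw": 0}
  ]
}}

```text
clock: 20.25
position: [0.4644, -0.1285, 0.1824]
orientation: [0.002, 0.761, 0.649, 0.001]
wrist_force: [-0.5, 0.8, -2.6]
width: 0.0051
grasp_force: 78.4
```

```bash
cat > bar3.py <<'E'
from bk import *
s=readout.get_state(); p=np.array(s["position"]); a=np.radians(tang(s)); e0=np.array([np.cos(a),np.sin(a),0])
print(s["clock"],np.round(p,4),tang(s),s["width"],s["grasp_force"],np.round(s["wrist_force"],1))
m0=p+[0,0,.0195]-.03*e0
P={c:red(c,proj(c,m0+[0,0,-.03]),45) for c in ims}
O={c:sup(cor(P[c])) for c in P}
Z=np.array([0,0,1.])
def res(v): # shift along bar, z, tilt of bar about closing axis, heading offset
    e=np.array([np.cos(a+v[3]),np.sin(a+v[3]),0]); e=e*np.cos(v[2])+Z*np.sin(v[2]); up=Z*np.cos(v[2])-np.array([np.cos(a),np.sin(a),0])*np.sin(v[2])
    g=p+[0,0,.0195+v[1]]; m=g-e*(.03+v[0])
    T=tube(m-.055*e,m+.055*e,.004)
    return np.concatenate([sup(np.array([proj(c,X) for X in T]))-O[c] for c in O])
r=least_squares(res,[0,0,0,0],diff_step=1e-3,x_scale=[.01,.01,.1,.1],loss="soft_l1")
print([len(P[c]) for c in P],"off",np.round(r.x[:2],4),"tilt,head deg",np.round(np.degrees(r.x[2:]),1),"cost",r.cost)
v=r.x; e=np.array([np.cos(a+v[3]),np.sin(a+v[3]),0])*np.cos(v[2])+Z*np.sin(v[2]); print("bar mid",p+[0,0,.0195+v[1]]-e*(.03+v[0]))
E
python3 bar3.py
```

```text
20.35 [ 0.4623 -0.1278  0.1797] 80.89902005244437 0.005610098508248333 78.41820359230042 [ 0.  -0.1 -2.9]
[173, 189] off [0.0045 0.0004] tilt,head deg [ 2.3 -0. ] cost 6.874024148496628
bar mid [ 0.45681367 -0.16184354  0.19827365]
```

The basket is lifted (2.9 N) and nearly level. Planning the move to ahead of the hook's tip.

```bash
python3 - <<'E'
from plan import *
plan((.5265,-.2981,.268),74.8,n=9)
E
```

```text
clock 20.35 pos [ 0.4623 -0.1278  0.1797] ang 80.9 w 0.0056 n 9
[-0.59, 0.33, -0.33, 0.14]
[-0.58, 0.34, -0.33, 0.14]
[-0.58, 0.35, -0.33, 0.14]
[-0.57, 0.36, -0.33, 0.14]
[-0.57, 0.36, -0.33, 0.14]
[-0.56, 0.37, -0.33, 0.14]
[-0.56, 0.38, -0.33, 0.14]
[-0.56, 0.38, -0.33, 0.14]
[-0.55, 0.39, -0.33, 0.14]
```

Request:
{"method": "step_arm", "body": {
  "rows": [
    {"dx": -0.3, "dy": 0.15, "dz": -0.33, "yaw": 0.14},
    {"dx": -0.58, "dy": 0.34, "dz": -0.33, "yaw": 0.14},
    {"dx": -0.58, "dy": 0.35, "dz": -0.33, "yaw": 0.14},
    {"dx": -0.57, "dy": 0.36, "dz": -0.33, "yaw": 0.14},
    {"dx": -0.57, "dy": 0.36, "dz": -0.33, "yaw": 0.14},
    {"dx": -0.56, "dy": 0.37, "dz": -0.33, "yaw": 0.14},
    {"dx": -0.56, "dy": 0.38, "dz": -0.33, "yaw": 0.14},
    {"dx": -0.56, "dy": 0.38, "dz": -0.33, "yaw": 0.14},
    {"dx": -0.55, "dy": 0.39, "dz": -0.33, "yaw": 0.14},
    {"dx": -0.29, "dy": 0.18, "dz": 0, "yaw": 0},
    {"dx": 0, "dy": 0, "dz": 0, "yaw": 0},
    {"dx": 0, "dy": 0, "dz": 0, "yaw": 0}
  ]
}}

```text
clock: 21.35
position: [0.5254, -0.299, 0.2683]
orientation: [-0.002, 0.796, 0.606, -0.0]
wrist_force: [0.6, -0.4, -3.2]
width: 0.0051
grasp_force: 78.4
```

```bash
python3 bar3.py; python3 - <<'E'
from plan import *
plan((.6308,-.3264,.268),74.8,n=6)
E
```

```text
21.45 [ 0.5252 -0.2979  0.2684] 74.61464849494278 0.005011482080728856 78.41652989387512 [-0.5  0.1 -1.8]
[174, 183] off [ 0.0034 -0.0024] tilt,head deg [6.8 1.1] cost 29.911697298899007
bar mid [ 0.5169874  -0.33008362  0.28154386]
clock 21.45 pos [ 0.5252 -0.2979  0.2684] ang 74.6 w 0.005 n 6
[0.0, 0.61, 0.0, -0.01]
[0.0, 0.61, 0.0, -0.01]
[0.0, 0.61, 0.0, -0.01]
[0.0, 0.61, 0.0, -0.01]
[0.0, 0.61, 0.0, -0.01]
[0.0, 0.61, 0.0, -0.01]
```

Request:
{"method": "step_arm", "body": {
  "rows": [
    {"dx": 0, "dy": 0.4, "dz": 0, "yaw": 0},
    {"dx": 0, "dy": 0.6, "dz": 0, "yaw": 0},
    {"dx": 0, "dy": 0.6, "dz": 0, "yaw": 0},
    {"dx": 0, "dy": 0.6, "dz": 0, "yaw": 0},
    {"dx": 0, "dy": 0.6, "dz": 0, "yaw": 0},
    {"dx": 0, "dy": 0.5, "dz": 0, "yaw": 0},
    {"dx": 0, "dy": 0.3, "dz": 0, "yaw": 0},
    {"dx": 0, "dy": 0, "dz": 0, "yaw": 0},
    {"dx": 0, "dy": 0, "dz": 0, "yaw": 0}
  ]
}}

```text
clock: 22.2
position: [0.6303, -0.327, 0.2693]
orientation: [-0.001, 0.795, 0.606, -0.0]
wrist_force: [0.2, 0.0, -2.3]
width: 0.0053
grasp_force: 78.4
```

```bash
python3 bar3.py; python3 - <<'E'
from bk import *
# direct check: bar points in pictures: predicted level-bar vs red mask extremes
s=readout.get_state(); p=np.array(s["position"]); a=np.radians(tang(s)); e=np.array([np.cos(a),np.sin(a),0])
for c in ims:
    u=red(c,proj(c,p+[0,0,-.01]-.03*e),45); print(c,u.min(0),u.max(0),u[u[:,1].argmin()],u[u[:,0].argmin()],u[u[:,0].argmax()],[proj(c,p+[0,0,.0195]-q*e).round().tolist() for q in(.085,.03,-.025)])
print([ [np.round(d["xy"]).tolist() for d in tip_of(c,"bail")[:2]] for c in ims])
B=[(c,tip_of(c,"bail")[0]["xy"]) for c in ims]; print(tri(B))
E
```

```text
22.3 [ 0.6296 -0.3272  0.2697] 74.61952732098845 0.005229507726009916 78.41869711875916 [-0.2 -0.4 -2.1]
[167, 180] off [-0.0014 -0.0034] tilt,head deg [ 5.  -1.6] cost 85.32633179803175
bar mid [ 0.62129621 -0.35445216  0.28339269]
scene [170 131] [201 175] [170 131] [170 131] [201 173] [[170.0, 125.0], [182.0, 133.0], [194.0, 141.0]]
side [306  71] [328 123] [328  71] [306  86] [328  71] [[328.0, 71.0], [318.0, 79.0], [307.0, 88.0]]
[[[179.0, 137.0]], [[317.0, 80.0]]]
[ 0.62695403 -0.36459262  0.27847478]
```

Side view: the bar ends match the prediction for a level bar, and the middle is over the seat within 2 mm. Lowering.

Request:
{"method": "step_arm", "body": {
  "rows": [
    {"dx": 0, "dy": 0, "dz": 0.4, "yaw": 0},
    {"dx": 0, "dy": 0, "dz": 0.4, "yaw": 0},
    {"dx": 0, "dy": 0, "dz": 0.4, "yaw": 0},
    {"dx": 0, "dy": 0, "dz": 0.2, "yaw": 0},
    {"dx": 0, "dy": 0, "dz": 0, "yaw": 0},
    {"dx": 0, "dy": 0, "dz": 0, "yaw": 0}
  ]
}}

```text
clock: 23.1
position: [0.6296, -0.3273, 0.2263]
orientation: [-0.001, 0.795, 0.606, -0.001]
wrist_force: [-0.1, -0.6, -2.0]
width: 0.0053
grasp_force: 78.4
```

Request:
{"method": "step_arm", "body": {
  "rows": [
    {"dx": 0, "dy": 0, "dz": 0.08, "yaw": 0},
    {"dx": 0, "dy": 0, "dz": 0.08, "yaw": 0},
    {"dx": 0, "dy": 0, "dz": 0, "yaw": 0}
  ]
}}

```text
clock: 23.35
position: [0.6305, -0.3278, 0.2233]
orientation: [0.0, 0.795, 0.606, 0.0]
wrist_force: [-0.4, 0.8, -2.2]
width: 0.0051
grasp_force: 78.4
```

Request:
{"method": "step_arm", "body": {
  "rows": [
    {"dx": 0, "dy": 0, "dz": 0.06, "yaw": 0},
    {"dx": 0, "dy": 0, "dz": 0.06, "yaw": 0},
    {"dx": 0, "dy": 0, "dz": 0, "yaw": 0}
  ]
}}

```text
clock: 23.6
position: [0.6302, -0.3276, 0.2193]
orientation: [-0.0, 0.795, 0.606, -0.0]
wrist_force: [-0.8, 0.3, -2.9]
width: 0.0052
grasp_force: 78.4
```

Request:
{"method": "step_arm", "body": {
  "rows": [
    {"dx": 0, "dy": 0, "dz": 0.05, "yaw": 0},
    {"dx": 0, "dy": 0, "dz": 0.05, "yaw": 0},
    {"dx": 0, "dy": 0, "dz": 0, "yaw": 0}
  ]
}}

```text
clock: 23.85
position: [0.6301, -0.3276, 0.2161]
orientation: [-0.0, 0.795, 0.606, -0.0]
wrist_force: [0.4, 0.3, -2.2]
width: 0.0051
grasp_force: 78.4
```

Request:
{"method": "step_arm", "body": {
  "rows": [
    {"dx": 0, "dy": 0, "dz": 0.04, "yaw": 0},
    {"dx": 0, "dy": 0, "dz": 0.04, "yaw": 0},
    {"dx": 0, "dy": 0, "dz": 0, "yaw": 0}
  ]
}}

```text
clock: 24.1
position: [0.6305, -0.3278, 0.2148]
orientation: [0.0, 0.795, 0.606, 0.0]
wrist_force: [-0.8, 0.3, 1.0]
width: 0.0048
grasp_force: 78.7
```

Contact: the arm carries the weight. Open, then check before rising.

Request:
{"method": "step_arm", "body": {
  "rows": [
    {"dx": 0, "dy": 0, "dz": 0, "yaw": 0},
    {"dx": 0, "dy": 0, "dz": 0, "yaw": 0},
    {"dx": 0, "dy": 0, "dz": 0, "yaw": 0},
    {"dx": 0, "dy": 0, "dz": 0, "yaw": 0},
    {"dx": 0, "dy": 0, "dz": 0, "yaw": 0},
    {"dx": 0, "dy": 0, "dz": 0, "yaw": 0}
  ],
  "jaw": -0.2,
  "newtons": 20
}}

```text
clock: 24.6
position: [0.6303, -0.3278, 0.2142]
orientation: [0.0, 0.795, 0.606, -0.0]
wrist_force: [0.0, 0.7, -0.6]
width: 0.0514
grasp_force: 0.0
```

```bash
cat > chk.py <<'E'
from bk import *
s=readout.get_state(); print(s["clock"],np.round(s["position"],4),s["width"],np.round(s["wrist_force"],1))
h=np.array([np.cos(np.radians(-15.2)),np.sin(np.radians(-15.2)),0]); l=np.array([-h[1],h[0],0]); m=np.array([.6228,-.3558,.234])
for c in ims:
    u=red(c,proj(c,m),45); print(c,len(u),u.min(0),u.max(0),u[u[:,1].argmin()],u[u[:,0].argmin()],u[u[:,0].argmax()],u[u[:,1].argmax()],"pred bar ends",[proj(c,m+q*l).round(1).tolist() for q in(-.055,0,.055)],"leg feet",[proj(c,m+q*l-[0,0,.1]).round(1).tolist() for q in(-.055,.055)])
B=[(c,tip_of(c,"bail")[0]["xy"]) for c in ims]; print("bail",B,tri(B))
E
python3 chk.py
```

```text
24.7 [ 0.6303 -0.3277  0.2142] 0.05133594945680811 [ 0.4  0.3 -0. ]
scene 148 [177 149] [203 191] [183 149] [177 161] [203 186] [203 191] pred bar ends [[174.1, 142.1], [185.4, 150.2], [197.3, 158.7]] leg feet [[181.1, 170.4], [203.4, 187.5]]
side 144 [306  96] [328 138] [316  96] [306 105] [328 106] [308 138] pred bar ends [[327.2, 88.7], [317.4, 97.0], [307.1, 105.7]] leg feet [[327.2, 117.7], [308.2, 135.2]]
bail [('scene', [183.5, 151.6]), ('side', [313.6, 96.0])] [ 0.63336415 -0.35259871  0.23722177]
```

Request:
{"method": "step_arm", "body": {
  "rows": [
    {"dx": 0, "dy": 0, "dz": -0.2, "yaw": 0},
    {"dx": 0, "dy": 0, "dz": -0.4, "yaw": 0},
    {"dx": 0, "dy": 0, "dz": -0.6, "yaw": 0},
    {"dx": 0, "dy": 0, "dz": -0.8, "yaw": 0},
    {"dx": 0, "dy": 0, "dz": -0.8, "yaw": 0},
    {"dx": 0.3, "dy": -0.5, "dz": -0.5, "yaw": 0},
    {"dx": 0.5, "dy": -0.9, "dz": 0, "yaw": 0},
    {"dx": 0.5, "dy": -0.9, "dz": 0, "yaw": 0},
    {"dx": 0.5, "dy": -0.9, "dz": 0, "yaw": 0},
    {"dx": 0.5, "dy": -0.9, "dz": 0, "yaw": 0},
    {"dx": 0.3, "dy": -0.5, "dz": 0, "yaw": 0},
    {"dx": 0, "dy": 0, "dz": 0, "yaw": 0}
  ]
}}

```text
clock: 25.8
position: [0.5162, -0.2137, 0.3155]
orientation: [0.001, 0.795, 0.607, 0.001]
wrist_force: [0.9, -0.2, 0.3]
width: 0.0517
grasp_force: 0.0
```

```bash
python3 chk.py; python3 - <<'E'
from m import *
ims2=ims
for c in ims: 
    p=mask_pts(near(col(c,105,125,110,30),proj(c,[.5845,.082,.115]),25)); print("cup",c,len(p),p.min(0),p.max(0),"pred",[proj(c,[.5845,.082,z]).round(1).tolist() for z in(.068,.163)])
C=np.hstack([ims["scene"][110:270,150:350],ims["side"][60:300,240:400][:160*1]]) if 0 else np.hstack([cv2.resize(ims["scene"][100:280,150:360],(420,360)),cv2.resize(ims["side"][60:290,225:400],(360,360))]); cv2.imwrite("pics/end.png",C)
E
```

```text
25.9 [ 0.5183 -0.2159  0.3151] 0.05104111563354776 [-0.4  0.5 -0.3]
scene 221 [172 141] [204 190] [173 141] [172 142] [204 190] [202 190] pred bar ends [[174.1, 142.1], [185.4, 150.2], [197.3, 158.7]] leg feet [[181.1, 170.4], [203.4, 187.5]]
side 189 [306  88] [328 138] [326  88] [306 105] [328 105] [307 138] pred bar ends [[327.2, 88.7], [317.4, 97.0], [307.1, 105.7]] leg feet [[327.2, 117.7], [308.2, 135.2]]
bail [('scene', [182.4, 151.8]), ('side', [314.7, 96.7])] [ 0.63173184 -0.35860369  0.23262775]
cup scene 651 [325 209] [344 246] pred [[334.0, 240.7], [335.5, 215.1]]
cup side 811 [268 215] [291 257] pred [[281.9, 250.0], [278.7, 223.1]]
```

View pics/end.png

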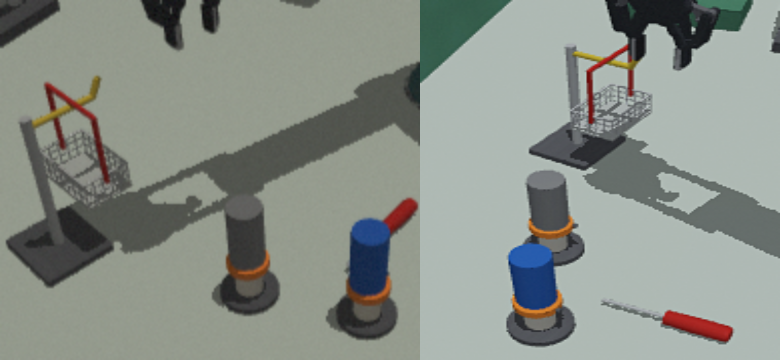

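The picture shows the basket hanging level by the middle of its bar on the yellow arm (75,105). The blue cup sits on the orange collar (370,265), and the grey cup and screwdriver are in place. Handing in.

```bash
python3 -c "
from plant import arm; print(arm.close_job())"
```

```text
the job is handed in; nothing more can be done
None
```

The blue cup is upside down on the free peg with its rim home on the orange collar, the basket hangs by the middle of its handle on the yellow hook, and the job is handed in with the gripper clear of both at about 26 s on the robot's clock.

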